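# Hook a parts tray out from under the bench riser

### The arm

A 6-joint arm with a two-finger parallel gripper is mounted at the origin on the work surface. World frame = base frame: x ahead of the robot, y to its left, z up, the work surface at z = 0. Lengths are in m, angles in rad, forces in N, time in s.
With the tool pointing down it reaches from about 0.35 to 0.975 m from the base axis. Payload 4.9 kg.
Tool frame: the origin (TCP) lies midway between the tips of the shut fingers; the grasp point (between the pads) lies 19 mm behind it (manip.pinch_z is the x of the grasp point in the tool frame, in m); x points along the fingers, y is the direction in which the jaws open and shut, and the axes are right-handed (so a half turn about x gives the same grasp; the last joint's range is limited). The gripper opens to 85 mm and grips with 20 to 120 N. Pads are 22 mm wide; open, the fingers measure 114 mm over their backs; the gripper's body (76 mm by 85 mm) begins 54 mm behind the grasp point. The pads swing forward as they close: fully open they stand 13 mm farther back than shut.
Start: joints at [1.222, 0.053, 1.613, -0, 1.476, -0.119], TCP at [0.142, 0.609, 0.231] pointing down, gripper open.
Joint ranges: [-3.01, 3.01], [-1.01, 2.22], [0.06, 2.58], [-1.02, 4.17], [0.09, 2.62], [-3.14, 3.14]. Speed limits (rad/s): [2.57, 2.57, 3.14, 3.14, 3.14, 3.14].

### API

Orientations are given as a unit quaternion [w, x, y, z].
In Python, from plant import sensors, cams, workorder, manip gives the robot as it stands.
- The arm moves only by the tool drive_tool, never from a script. Its argument "series" is a list of rows, each an object of numbers: "x", "y", "z": the shift along the tool's x, y, z in units of 25 mm (1.0 is 25 mm); "ax", "ay", "az": the turn, a rotation vector about the tool's x, y, z in units of 5 degrees (1.0 is 5 degrees). A call has 1 to 5 rows; each row is the pose to reach, as a shift and turn from the pose commanded when the call began, along the tool's axes at that moment; what a row does not reach only later rows make up. A row lasts 1/12 s, in which the tool goes at most 41.7 mm and 7.16 degrees, less where a joint would pass 70% of its speed; a pose out of reach is approached as far as the arm can. A call with a gripper value outside its range is refused whole. "hand" is the opening, from 0 (shut) to 1 (fully open), set as the call begins (left out, the last holds). The fingers move at their own pace and stop on an object; the grip force is fixed at half the most. Time passes only in rows, so rows that repeat a pose let the fingers close. It gives the time, the measured TCP pose, the force and the opening at its end, in the units of the state.
- sensors.state(): the state, without advancing time (a new reading comes with each control period).
- cams.grab_frame(name): name is "side" or "top"; returns a dict with "img" (420x560x3 uint8, blue, green, red), "camera_matrix" (3x3 intrinsics, pixels), "k1" (the pictures are not rectified: a ray, as slopes to the right and down, at radius r is drawn at 1 + k1 r^2 times it, then the intrinsics apply), "cam_to_world" (4x4, takes a point from camera to world coordinates). Camera axes: x right, y down, z forward; pixel columns grow to the right and rows downward; lengths in m; the calibration is good to about 2 mm. A picture is of the moment at which its call begins. There is no depth.
- workorder.job_done(): hands the job in, once; it reports no verdict.
The state is a dict: "time": time; "joint_pos": joint angles; "joint_vel": joint speeds; "joint_efforts": joint torques, N m; "tool_pos": TCP position; "tool_rot": TCP orientation; "contact_force": force on the tool from outside, world axes, zero at the start; "ft_torque": the same for the moment, N m; "gripper_width": opening from 0.0 (shut) to 1.0 (fully open).
Only numpy, scipy, OpenCV 4.12 (cv2) and the standard library are available. Lean on these libraries where they do the work, as an engineer would, in place of code of your own. Each camera call takes 0.05 s, during which the arm holds its last target.

### The job

The clock-parts tray has been pushed back under the overhanging top of the bench riser, and its brass pull eye, which is clamped somewhere along the tray's front, is out of sight. Take the hook off the cork mat, reach it in under the ledge, feel gently for the eye, catch it from below and draw the tray slowly out to its stop, touching the tray only with the hook and forcing nothing. Then unhook it and lay the hook flat on the mat again, prong up, without dropping it, leaving the other things on the bench alone.

Things in the scene. Friction and masses are not known exactly. Their poses are not given: they have to be found in the camera images.
- hook: Hooked rod, 220 mm long, 0.15-0.3 kg, flat on the mat at the start, prong up. Blue handle 100 (its x) x 24 (y) x 34 mm (z), brass butt cap at -x; grip it firmly across the 24 mm from above. Origin: centre of the handle's underside; x points along the rod to the hook, z up. Steel rod, 8 mm diameter, axis 10 mm above the underside, runs to x = 165 mm; there a 7 mm diameter prong turns straight up.
- hook_tip (a point): The rounded top end of the hook's prong: 165 mm along x and 39.5 mm above the underside of the handle (29.5 mm above the rod's axis).
- mat: Cork mat fixed flat on the bench, 320 (its x) x 130 (y) x 4 mm thick; origin at the centre of its underside.
- riser: Fixed dark wooden bench riser, 240 deep (its x) x 280 mm wide (y), a mantel clock on its back half (to 207 mm high). Origin: centre of its footprint on the bench; -x is the open front, where the tray comes out.
- ledge (a point): Middle of the lower front edge of the riser's top board (riser frame x = -120, y = 0, z = 92 mm). The board is 92 to 108 mm above the bench, x -120 to +120 mm. The side panels (inner faces at y = +-120 mm) begin only at x = -50 mm, so in front of them the ledge overhangs freely.
- tray: Grey sheet-steel tray, 130 deep x 200 mm wide, sliding along the riser's -x; same axes. Origin: mid-width on the outer side of its front wall, 62 mm above the bench; riser frame y = 0, x = -30 to -60 mm at the start and -180 at its hard stop, fully out. The runners rub with about 4 N; it stays where it is left. The front wall covers 30 to 84 mm above the bench.
- eye_line (a point): At the tray's origin. Along y here, its middle anywhere from -35 to +35 mm (not measured: feel for it), a brass eye is clamped fast: a level U of 6 mm round bar standing out 34 mm to -x from the front wall, 32 mm wide outside; its hole, 20 (y) x 28 mm (x), runs straight up and down; bar from 59 to 65 mm above the bench.
- jar: Bystander: amber glass jar, 48 mm across, 60 high; origin at the centre of its underside.
- barrel: Bystander: brass mainspring barrel, 60 mm across, 34 high, standing on the riser's top in front of the clock; origin at the centre of its underside.
- screwdriver: Bystander: screwdriver with black handle, 160 mm long, lying flat along its x.
Not all that is in view belongs to the job. There is more than one size of the hook; the one meant has the size given above.

How it is judged:
On the way, in this order (a step that is already met when the one before it is completed fails the run):
1. the hook's prong is in under the ledge (x of hook_tip in the frame of riser above -0.1 m and z of hook_tip in the frame of riser below 0.092 m and y of hook_tip in the frame of riser between -0.14 and 0.14 m), for 0.1 s.
2. the tray is drawn out to its stop, the hook still in contact with it (x of tray in the frame of riser below -0.174 m and contact force between hook and tray above 0.3 N), for 0.05 s.
At the end, for the whole second after the job is handed in: The tray is out at its stop (within 10 mm of it) and stays there; the hook lies still and flat on the cork mat, prong up: origin over the mat (within its 320 x 130 mm), underside less than 8 mm above the bench, tilt below 0.12 rad; let go (x of tray in the frame of riser below -0.17 m and x of hook in the frame of mat between -0.16 and 0.16 m and y of hook in the frame of mat between -0.065 and 0.065 m and z of hook in the frame of mat below 0.008 m and angle between hook's own z axis and vertical below 0.12 rad and linear speed of hook below 0.02 m/s); the robot touches nothing.
It fails at once if the robot itself touches the tray or its eye (contact force between any of the fingers, the arm and tray above 0.5 N).
It fails at once if forced: the hook presses or pulls on the tray or its eye, or the hook or robot presses on the riser, with more than 22 N (contact force between hook and tray above 22 N or contact force between any of hook, the arm, the fingers and riser above 22 N).
It fails at once if the tray is jerked: faster than 0.3 m/s (linear speed of tray above 0.3 m/s).
It fails at once if the hook is dropped (falls free, faster than 0.5 m/s) (linear speed of hook above 0.5 m/s and contact force between the fingers and hook below 0.05 N).
It fails at once if a bystander (jar, barrel, screwdriver) is moved more than 20 mm (distance of any of jar, barrel, screwdriver from where it was at the start of the episode above 0.02 m).
It also fails if it takes over 64 s, if anything falls off the work surface, if the arm or the gripper's body presses on something with over 40 N, if the wrist force passes 120 N, or if a joint passes its speed limit or range.

## Working session

There is one attempt and no reset: what is moved stays moved. The work goes in short steps, Python scripts to look and compute and a tool call to move; the robot and the scene stay as the last step left them, time stands still between calls to the robot, and variables do not carry over. Pictures are saved under pics/ and viewed, and the job is handed in when it is done.

Besides the shell and the picture viewer there is one more tool, called after "Emit:" by a JSON object that holds its "api" and its "payload", one argument or row to a line. drive_tool: Moves the arm, as the interface text tells. Its arguments: {"type":"object","properties":{"series":{"type":"array","items":{"type":"object","properties":{"x":{"type":"number"},"y":{"type":"number"},"z":{"type":"number"},"ax":{"type":"number"},"ay":{"type":"number"},"az":{"type":"number"}}}},"hand":{"type":"number"}},"required":["series"]}

```bash
ls; mkdir -p pics; python3 - <<'E'
from plant import sensors,cams,workorder,manip
import cv2
for n in("side","top"):
    f=cams.grab_frame(n); cv2.imwrite(f"pics/{n}0.png",f["img"])
    print(n,f["camera_matrix"],f["k1"],f["cam_to_world"])
print(sensors.state(),manip.pinch_z)
E
```

```text
pics
side [[526.13895091   0.         276.02859398]
 [  0.         526.13895091 214.59545732]
 [  0.           0.           1.        ]] -0.10682641753436453 [[ 0.91728488 -0.28236621  0.28081626  0.17718716]
 [-0.39821162 -0.65744041  0.63968712 -0.78049561]
 [ 0.00399393 -0.69859962 -0.71550165  0.94536922]
 [ 0.          0.          0.          1.        ]]
top [[500.43704362   0.         276.71144838]
 [  0.         500.43704362 206.42161864]
 [  0.           0.           1.        ]] -0.09405723497913356 [[-0.00556626 -0.98641727  0.16416451  0.33209809]
 [-0.99995694  0.00670966  0.00641129 -0.03529851]
 [-0.0074257  -0.16412176 -0.98641214  1.13579361]
 [ 0.          0.          0.          1.        ]]
{'time': 0.1, 'joint_pos': array([ 1.22202908e+00,  5.33012156e-02,  1.61414739e+00, -3.31321715e-05,
        1.47597876e+00, -1.19015632e-01]), 'joint_vel': array([ 7.83753119e-04, -2.13016768e-03, -9.64393565e-04,  1.85439934e-03,
       -5.53606378e-05,  8.94803465e-04]), 'joint_efforts': array([ 2.95830596e-04, -3.94901276e+01, -3.71363819e+01, -1.40184643e-04,
        3.86589876e-03,  1.30438798e-05]), 'tool_pos': array([0.14216203, 0.60804763, 0.23018507]), 'tool_rot': array([ 0.7023071 ,  0.08041607,  0.70258509, -0.08168348]), 'contact_force': array([-0.85936249, -0.42970045, -0.48662506]), 'ft_torque': array([ 0.00938744,  0.04004865, -0.00788286]), 'gripper_width': 0.9985792232529509} -0.0187
```

View pics/side0.png

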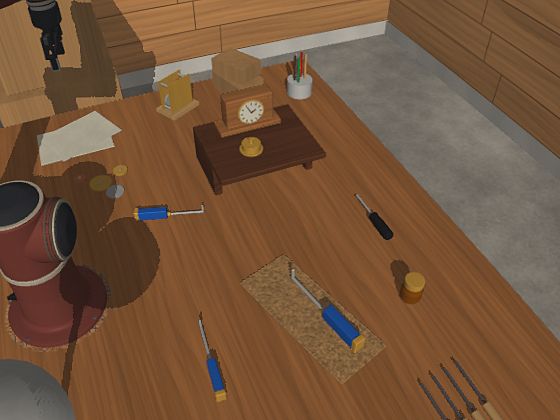

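View pics/top0.png

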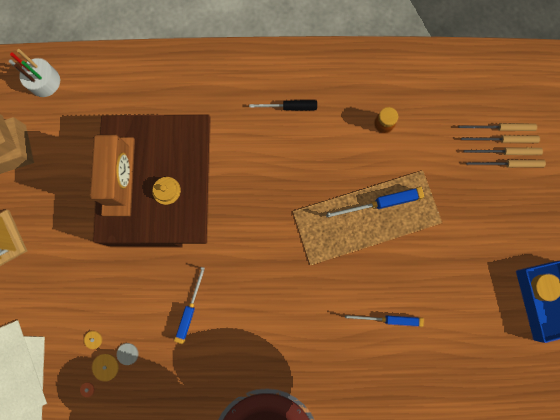

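Candidates for the hook: A on the mat (top 375,204 / side 325,312), B (top 190,305 / side 170,213), C (top 378,319 / side 212,362). The description says A, on the mat; I'll check its size along with the close crop.

```bash
cat > h.py <<'E'
import numpy as np, cv2
from plant import sensors,cams,workorder,manip
from scipy.spatial.transform import Rotation as R
def undist(f,px):
    px=np.atleast_2d(np.float64(px)); K=f["camera_matrix"]
    return cv2.undistortPoints(px.reshape(-1,1,2),K,np.array([f["k1"],0,0,0.]) ).reshape(-1,2)
def plane(f,px,z):
    n=undist(f,px); T=f["cam_to_world"]; d=np.c_[n,np.ones(len(n))]@T[:3,:3].T; o=T[:3,3]
    return o+d*((z-o[2])/d[:,2])[:,None]
def tri(fs,ps):
    A=[];b=[]
    for f,p in zip(fs,ps):
        n=undist(f,p)[0];T=f["cam_to_world"];d=T[:3,:3]@np.r_[n,1];d/=np.linalg.norm(d);M=np.eye(3)-np.outer(d,d);A.append(M);b.append(M@T[:3,3])
    x=np.linalg.lstsq(np.vstack(A),np.hstack(b),rcond=None)[0]
    return x,[np.linalg.norm(A[i]@x-b[i]) for i in range(len(A))]
def proj(f,P):
    T=np.linalg.inv(f["cam_to_world"]);P=np.atleast_2d(P)
    return cv2.projectPoints(P.astype(float),cv2.Rodrigues(T[:3,:3])[0],T[:3,3],f["camera_matrix"],np.array([f["k1"],0,0,0.]))[0].reshape(-1,2)
def rot():
    q=sensors.state()["tool_rot"];return R.from_quat(np.r_[q[1:],q[0]])
def crop(f,n,x0,y0,x1,y1,s):
    cv2.imwrite(f"pics/{n}.png",cv2.resize(f["img"][y0:y1,x0:x1],None,fx=s,fy=s,interpolation=cv2.INTER_CUBIC))
E
python3 - <<'E'
from h import *
t=cams.grab_frame("top");s=cams.grab_frame("side")
crop(t,"ct",285,160,450,270,4.5);crop(s,"cs",230,240,400,390,4)
crop(t,"cr",80,100,225,260,3.7);crop(s,"crs",185,70,335,200,4)
for f,n in((t,"t"),(s,"s")):
    hsv=cv2.cvtColor(f["img"],cv2.COLOR_BGR2HSV)
    m=cv2.inRange(hsv,(100,120,60),(130,255,255))
    for c in cv2.findContours(m,cv2.RETR_EXTERNAL,cv2.CHAIN_APPROX_NONE)[0]:
        if cv2.contourArea(c)>80: 
            r=cv2.minAreaRect(c);bp=cv2.boxPoints(r);P=plane(f,bp,.03 )
            print(n,np.round(r[0]),np.round(np.linalg.norm(P[1:]-P[:-1],axis=1)*1000))
E
```

```text
t [402. 320.] [18. 71. 18.]
t [185. 322.] [69. 21. 69.]
t [546. 303.] [106. 170. 105.]
t [397. 198.] [98. 26. 97.]
s [214. 374.] [18. 67. 17.]
s [340. 325.] [38. 99. 36.]
s [152. 213.] [71. 39. 70.]
```

View pics/ct.png

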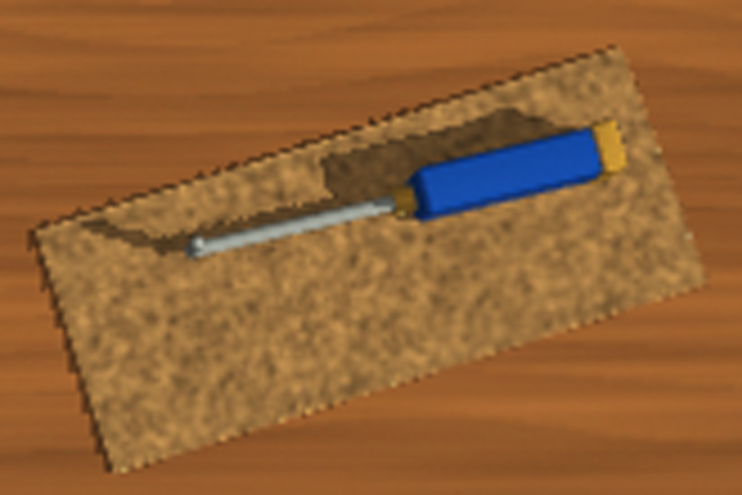

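View pics/cs.png

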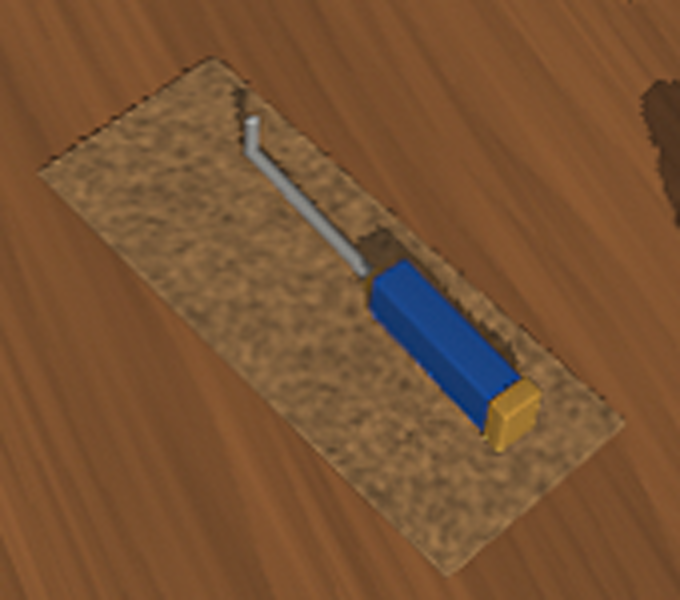

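View pics/cr.png

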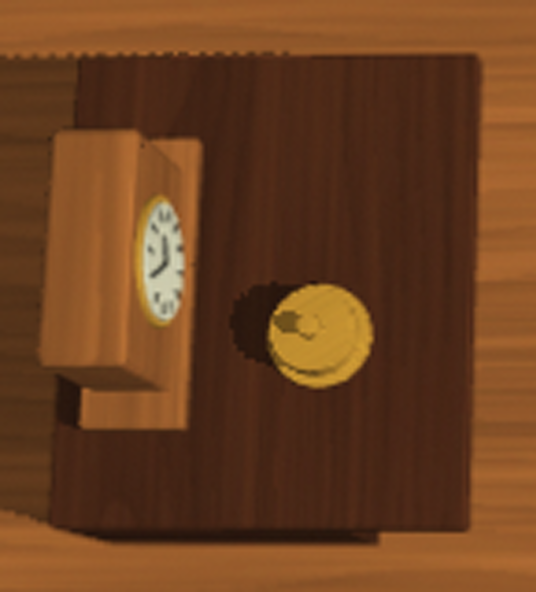

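View pics/crs.png

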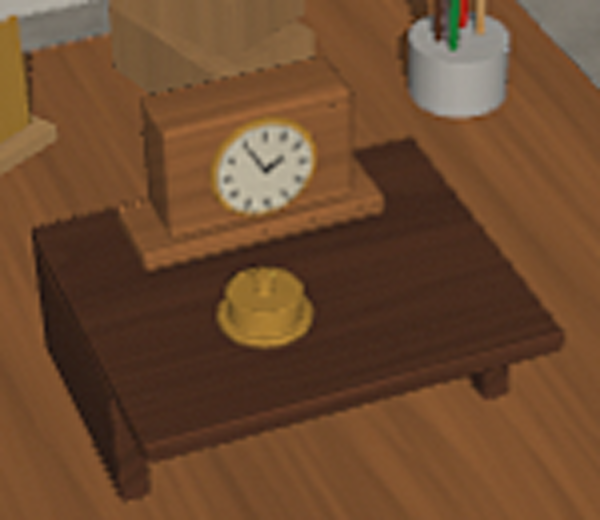

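A's blue handle measures 98 x 26 mm as it should, while B and C measure about 70 mm, so A on the mat is the hook. Tip: top (329,213), side (293,269). Riser front faces the mat, top (209,115)–(207,243).

```bash
python3 - <<'E'
from h import *
np.set_printoptions(precision=4,suppress=True)
t=cams.grab_frame("top");s=cams.grab_frame("side")
tc=lambda x,y:(x/3.7+80-.4,y/3.7+100-.4); sc=lambda x,y:(x/4+185-.4,y/4+70-.4)
C={"FR":(tc(478,57),sc(562,338)),"FL":(tc(469,530),sc(147,443)),"BR":(tc(79,56),sc(415,140)),"BL":(tc(52,530),sc(36,232))}
P={}
for k,(a,b) in C.items():
    print(k,*tri((t,s),(a,b)),plane(t,a,.108)[0],plane(s,b,.108)[0]); P[k]=(plane(t,a,.108)[0]+plane(s,b,.108)[0])/2
fm=(P["FR"]+P["FL"])/2;bm=(P["BR"]+P["BL"])/2
c=(fm+bm)/2;d=bm-fm;w=P["FR"]-P["FL"];print("riser c",c,"depth",np.linalg.norm(d),"w",np.linalg.norm(w),"yaw +x from depth",np.degrees(np.arctan2(d[1],d[0])),"from width",np.degrees(np.arctan2(w[1],w[0]))+90)
# riser y axis = z cross x; FR at riser -y
a=(328.8-.4,213.3-.4);b=(252/4+230-.4,118/4+240-.4)
print("tip",*tri((t,s),(a,b)),plane(t,a,.0435)[0],plane(s,b,.0435)[0])
tt=lambda x,y:(x/4.5+285-.4,y/4.5+160-.4)
q=[tt(*p) for p in((428,168),(590,128),(602,173),(430,217))]
H=plane(t,q,.038);print("handle top box",H, H.mean(0))
ss=lambda x,y:(x/4+230-.4,y/4+240-.4)
q=[ss(*p) for p in((405,263),(521,379),(489,402),(372,288))]
H=plane(s,q,.038);print("handle side box",H,H.mean(0))
m=[tt(*p) for p in((37,232),(618,48),(705,287),(114,472))]
m2=[ss(*p) for p in((212,58),(624,421),(448,574),(40,174))]
M=plane(t,m,.004);M2=plane(s,m2,.004);print("mat",M,M2,M.mean(0),M2.mean(0))
E
```

```text
FR [0.7055 0.1174 0.1052] [np.float64(8.911921709928737e-05), np.float64(8.91192170986963e-05)] [0.7044 0.117  0.108 ] [0.7038 0.1144 0.108 ]
FL [0.4283 0.1157 0.1158] [np.float64(0.0010785135572258585), np.float64(0.0010785135572263381)] [0.4279 0.117  0.108 ] [0.4317 0.1239 0.108 ]
BR [0.7113 0.3561 0.1042] [np.float64(0.0008183250046870389), np.float64(0.0008183250046870012)] [0.7091 0.3548 0.108 ] [0.7098 0.351  0.108 ]
BL [0.431  0.3545 0.1069] [np.float64(0.0023615215521040674), np.float64(0.0023615215521047782)] [0.4286 0.3545 0.108 ] [0.4329 0.3524 0.108 ]
riser c [0.5685 0.2356 0.108 ] depth 0.23513547974889132 w 0.27433003696978864 yaw +x from depth 89.22890974366072 from width 89.01392144155751
tip [ 0.498  -0.142   0.0453] [np.float64(0.00037027617159281337), np.float64(0.0003702761715932327)] [ 0.4986 -0.1423  0.0435] [ 0.4982 -0.1407  0.0435]
handle top box [[ 0.5347 -0.2586  0.038 ]
 [ 0.5546 -0.3411  0.038 ]
 [ 0.5317 -0.346   0.038 ]
 [ 0.5101 -0.2587  0.038 ]] [ 0.5328 -0.3011  0.038 ]
handle side box [[ 0.533  -0.2551  0.038 ]
 [ 0.5539 -0.3401  0.038 ]
 [ 0.533  -0.3451  0.038 ]
 [ 0.5103 -0.2621  0.038 ]] [ 0.5326 -0.3006  0.038 ]
mat [[ 0.5092 -0.0648  0.004 ]
 [ 0.6038 -0.3676  0.004 ]
 [ 0.4784 -0.4059  0.004 ]
 [ 0.3874 -0.102   0.004 ]] [[ 0.5095 -0.063   0.004 ]
 [ 0.604  -0.3666  0.004 ]
 [ 0.4821 -0.4045  0.004 ]
 [ 0.3875 -0.1021  0.004 ]] [ 0.4947 -0.2351  0.004 ] [ 0.4958 -0.2341  0.004 ]
```

```bash
cat >> h.py <<'E'
def goto(pos,yaw):
    """yaw = world direction (deg) of hook x; tool x down, tool y across; print move in tool units"""
    s=sensors.state();r=rot();best=None
    for sg in(1,-1):
        d=np.array([np.cos(np.radians(yaw)),np.sin(np.radians(yaw)),0]);x=np.array([0,0,-1.]);z=sg*d;y=np.cross(z,x)
        g=R.from_matrix(np.c_[x,y,z]);rv=(r.inv()*g).as_rotvec()
        if best is None or np.linalg.norm(rv)<np.linalg.norm(best[0]):best=(rv,sg)
    sh=r.inv().apply(np.array(pos)-s["tool_pos"])
    print("shift units",np.round(sh/.025,2),"turn units",np.round(np.degrees(best[0])/5,2),"tool z = %+d hook x"%best[1],"tcp",np.round(s["tool_pos"],4),"f",np.round(s["contact_force"],2),"axes",np.round(r.as_matrix().T,2).tolist(),"t",s["time"])
E
python3 - <<'E'
from h import *
goto((.5333,-.3033,.12),103.2)
E
```

```text
shift units [  4.46 -31.94  23.54] turn units [1.273e+01 0.000e+00 1.000e-02] tool z = -1 hook x tcp [0.1423 0.6083 0.2308] f [-0.36 -0.07  0.62] axes [[-0.0, -0.0, -1.0], [0.23, 0.97, -0.0], [0.97, -0.23, -0.0]] t 0.3
```

Emit:
{"api": "drive_tool", "payload": {
  "series": [
    {"y":-32,"z":23.5},
    {"y":-32,"z":23.5},
    {"y":-32,"z":23.5},
    {"y":-32,"z":23.5},
    {"y":-32,"z":23.5}
  ],
  "hand": 1
}}

```text
schema error: expected keys x, y, z, ax, ay, az
```

```bash
python3 -c "
from h import *
goto((.5333,-.3033,.12),103.2)"
```

```text
shift units [  4.46 -31.94  23.54] turn units [1.273e+01 0.000e+00 1.000e-02] tool z = -1 hook x tcp [0.1423 0.6083 0.2308] f [-0.36 -0.07  0.62] axes [[-0.0, -0.0, -1.0], [0.23, 0.97, -0.0], [0.97, -0.23, -0.0]] t 0.3
```

All six keys are needed.

Emit:
{"api": "drive_tool", "payload": {
  "series": [
    {"x":0,"y":-32,"z":23.5,"ax":0,"ay":0,"az":0},
    {"x":0,"y":-32,"z":23.5,"ax":0,"ay":0,"az":0},
    {"x":0,"y":-32,"z":23.5,"ax":0,"ay":0,"az":0},
    {"x":0,"y":-32,"z":23.5,"ax":0,"ay":0,"az":0},
    {"x":0,"y":-32,"z":23.5,"ax":0,"ay":0,"az":0}
  ],
  "hand": 1
}}

```text
time: 0.72
tool_pos: [0.2244, 0.4153, 0.2311]
tool_rot: [0.703, 0.081, 0.702, -0.081]
contact_force: [-0.3, -0.2, -0.4]
gripper_width: 1.001
```

```bash
python3 -c "
from h import *
goto((.5333,-.3033,.12),103.2)"
```

```text
shift units [  4.45 -25.19  18.55] turn units [12.74  0.   -0.  ] tool z = -1 hook x tcp [0.2244 0.4153 0.2311] f [-0.3  -0.23 -0.41] axes [[0.0, -0.0, -1.0], [0.23, 0.97, -0.0], [0.97, -0.23, 0.0]] t 0.7167
```

Emit:
{"api": "drive_tool", "payload": {
  "series": [
    {"x":0,"y":-25,"z":18.5,"ax":0,"ay":0,"az":0},
    {"x":0,"y":-25,"z":18.5,"ax":0,"ay":0,"az":0},
    {"x":0,"y":-25,"z":18.5,"ax":0,"ay":0,"az":0},
    {"x":0,"y":-25,"z":18.5,"ax":0,"ay":0,"az":0},
    {"x":0,"y":-25,"z":18.5,"ax":0,"ay":0,"az":0}
  ]
}}

```text
time: 1.13
tool_pos: [0.3069, 0.224, 0.2315]
tool_rot: [0.703, 0.081, 0.702, -0.081]
contact_force: [0.9, 0.5, -0.6]
gripper_width: 1.003
```

Emit:
{"api": "drive_tool", "payload": {
  "series": [
    {"x":0,"y":-18.3,"z":13.5,"ax":6,"ay":0,"az":0},
    {"x":0,"y":-18.3,"z":13.5,"ax":6,"ay":0,"az":0},
    {"x":0,"y":-18.3,"z":13.5,"ax":6,"ay":0,"az":0},
    {"x":0,"y":-18.3,"z":13.5,"ax":6,"ay":0,"az":0},
    {"x":0,"y":-18.3,"z":13.5,"ax":6,"ay":0,"az":0}
  ]
}}

```text
time: 1.55
tool_pos: [0.3893, 0.0321, 0.2317]
tool_rot: [0.657, 0.262, 0.656, -0.262]
contact_force: [0.4, 0.1, -0.6]
gripper_width: 0.997
```

```bash
python3 -c "
from h import *
goto((.5333,-.3033,.12),103.2)
print(sensors.state()['joint_pos'])"
```

```text
shift units [ 4.48 -5.78 13.4 ] turn units [ 6.67  0.01 -0.02] tool z = -1 hook x tcp [0.3893 0.0321 0.2317] f [ 0.38  0.1  -0.61] axes [[0.0, 0.0, -1.0], [0.69, 0.73, 0.0], [0.73, -0.69, 0.0]] t 1.55
[-1.08924989e-01 -5.64822567e-01  2.12133832e+00  2.05089070e-04
  1.58331560e+00 -9.21342557e-01]
```

Emit:
{"api": "drive_tool", "payload": {
  "series": [
    {"x":3,"y":-5.78,"z":13.4,"ax":6.7,"ay":0,"az":0},
    {"x":3,"y":-5.78,"z":13.4,"ax":6.7,"ay":0,"az":0},
    {"x":3,"y":-5.78,"z":13.4,"ax":6.7,"ay":0,"az":0},
    {"x":3,"y":-5.78,"z":13.4,"ax":6.7,"ay":0,"az":0},
    {"x":3,"y":-5.78,"z":13.4,"ax":6.7,"ay":0,"az":0}
  ]
}}

```text
time: 1.97
tool_pos: [0.4707, -0.1552, 0.1891]
tool_rot: [0.553, 0.44, 0.553, -0.44]
contact_force: [-0.2, 0.8, 0.6]
gripper_width: 1.0
```

```bash
python3 -c "
from h import *
goto((.5333,-.3033,.10),103.2)"
```

```text
shift units [3.56 1.11 6.34] turn units [-0.05  0.   -0.01] tool z = -1 hook x tcp [ 0.4707 -0.1552  0.1891] f [-0.24  0.82  0.6 ] axes [[0.0, -0.0, -1.0], [0.97, 0.22, 0.0], [0.22, -0.97, 0.0]] t 1.9667
```

Emit:
{"api": "drive_tool", "payload": {
  "series": [
    {"x":3.5,"y":1.11,"z":6.34,"ax":0,"ay":0,"az":0},
    {"x":3.5,"y":1.11,"z":6.34,"ax":0,"ay":0,"az":0},
    {"x":3.5,"y":1.11,"z":6.34,"ax":0,"ay":0,"az":0},
    {"x":3.5,"y":1.11,"z":6.34,"ax":0,"ay":0,"az":0},
    {"x":3.5,"y":1.11,"z":6.34,"ax":0,"ay":0,"az":0}
  ]
}}

```text
time: 2.38
tool_pos: [0.5334, -0.3038, 0.0983]
tool_rot: [0.553, 0.439, 0.555, -0.44]
contact_force: [-1.3, 0.5, -0.8]
gripper_width: 0.999
```

```bash
python3 -c "
from h import *
goto((.5333,-.3033,.0085),103.2)
f=cams.grab_frame('side');crop(f,'s1',230,210,420,390,4);
f=cams.grab_frame('top');crop(f,'t1',285,160,450,270,4.5)"
```

```text
shift units [ 3.59  0.01 -0.01] turn units [-0.   -0.02  0.03] tool z = -1 hook x tcp [ 0.5334 -0.3038  0.0983] f [-1.31  0.52 -0.77] axes [[-0.0, 0.0, -1.0], [0.97, 0.23, -0.0], [0.23, -0.97, -0.0]] t 2.3833
```

View pics/s1.png

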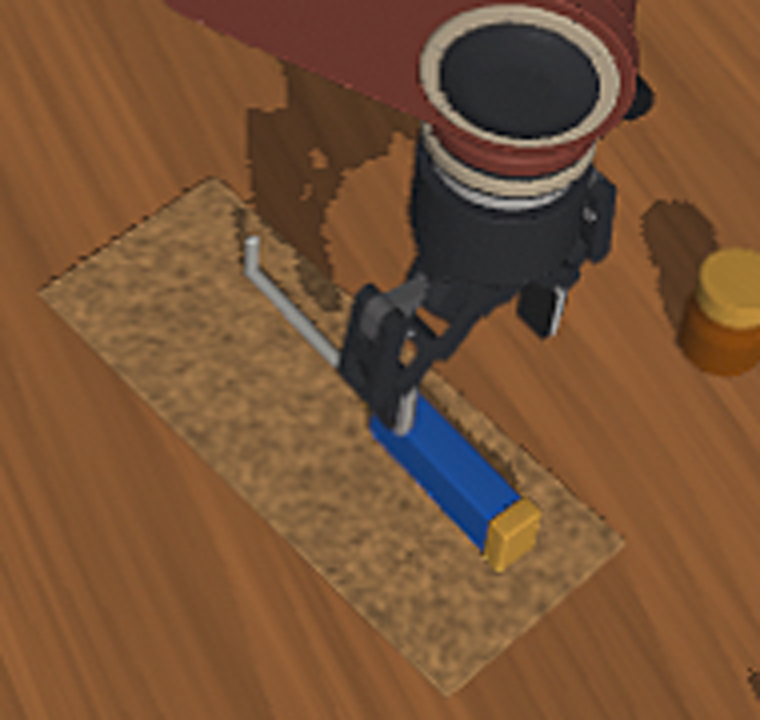

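View pics/t1.png

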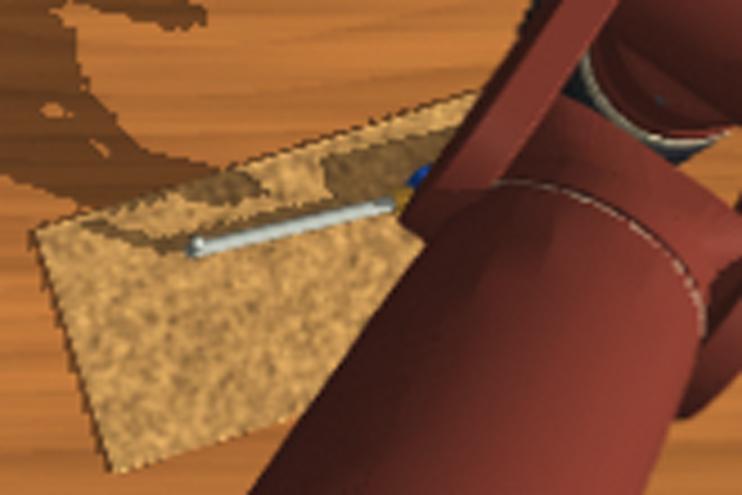

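The fingers straddle the handle, in line with the pose computed (handle around side (340,325)); the prong points up at side (293,270). Going down and closing.

Emit:
{"api": "drive_tool", "payload": {
  "series": [
    {"x":1.5,"y":0,"z":0,"ax":0,"ay":0,"az":0},
    {"x":2.8,"y":0,"z":0,"ax":0,"ay":0,"az":0},
    {"x":3.4,"y":0,"z":0,"ax":0,"ay":0,"az":0},
    {"x":3.55,"y":0,"z":0,"ax":0,"ay":0,"az":0},
    {"x":3.55,"y":0,"z":0,"ax":0,"ay":0,"az":0}
  ]
}}

```text
time: 2.9
tool_pos: [0.5331, -0.2994, 0.0124]
tool_rot: [0.554, 0.438, 0.556, -0.438]
contact_force: [0.0, 0.2, 1.0]
gripper_width: 0.998
```

Emit:
{"api": "drive_tool", "payload": {
  "series": [
    {"x":0,"y":0,"z":0,"ax":0,"ay":0,"az":0},
    {"x":0,"y":0,"z":0,"ax":0,"ay":0,"az":0},
    {"x":0,"y":0,"z":0,"ax":0,"ay":0,"az":0},
    {"x":0,"y":0,"z":0,"ax":0,"ay":0,"az":0},
    {"x":0,"y":0,"z":0,"ax":0,"ay":0,"az":0}
  ],
  "hand": 0
}}

```text
time: 3.32
tool_pos: [0.5345, -0.3011, 0.0143]
tool_rot: [0.555, 0.439, 0.554, -0.439]
contact_force: [1.0, 0.5, 3.2]
gripper_width: 0.297
```

Emit:
{"api": "drive_tool", "payload": {
  "series": [
    {"x":0,"y":0,"z":0,"ax":0,"ay":0,"az":0},
    {"x":0,"y":0,"z":0,"ax":0,"ay":0,"az":0},
    {"x":0,"y":0,"z":0,"ax":0,"ay":0,"az":0},
    {"x":0,"y":0,"z":0,"ax":0,"ay":0,"az":0}
  ]
}}

```text
time: 3.65
tool_pos: [0.5347, -0.3014, 0.0145]
tool_rot: [0.555, 0.439, 0.554, -0.439]
contact_force: [-0.2, 0.3, 5.8]
gripper_width: 0.273
```

Gripped (opening 23 mm) but about 5 mm shallower than meant. I'll regrip deeper.

Emit:
{"api": "drive_tool", "payload": {
  "series": [
    {"x":0,"y":0,"z":0,"ax":0,"ay":0,"az":0},
    {"x":0,"y":0,"z":0,"ax":0,"ay":0,"az":0},
    {"x":0.1,"y":0,"z":0,"ax":0,"ay":0,"az":0},
    {"x":0.1,"y":0,"z":0,"ax":0,"ay":0,"az":0},
    {"x":0.1,"y":0,"z":0,"ax":0,"ay":0,"az":0}
  ],
  "hand": 0.45
}}

```text
time: 4.07
tool_pos: [0.5333, -0.3004, 0.0098]
tool_rot: [0.554, 0.439, 0.555, -0.439]
contact_force: [0.2, 0.2, -1.3]
gripper_width: 0.453
```

```bash
python3 -c "
from h import *
goto((.5333,-.3033,.007),103.2)
"
```

```text
shift units [ 0.11 -0.03  0.11] turn units [ 0.03 -0.01  0.01] tool z = -1 hook x tcp [ 0.5333 -0.3004  0.0098] f [ 0.22  0.16 -1.26] axes [[-0.0, 0.0, -1.0], [0.97, 0.23, -0.0], [0.23, -0.97, -0.0]] t 4.0667
```

Emit:
{"api": "drive_tool", "payload": {
  "series": [
    {"x":0.12,"y":0,"z":0.1,"ax":0,"ay":0,"az":0},
    {"x":0.12,"y":0,"z":0.1,"ax":0,"ay":0,"az":0}
  ]
}}

```text
time: 4.23
tool_pos: [0.5342, -0.3033, 0.0069]
tool_rot: [0.554, 0.439, 0.555, -0.439]
contact_force: [-0.0, 0.5, -0.1]
gripper_width: 0.449
```

Emit:
{"api": "drive_tool", "payload": {
  "series": [
    {"x":0,"y":0,"z":0,"ax":0,"ay":0,"az":0},
    {"x":0,"y":0,"z":0,"ax":0,"ay":0,"az":0},
    {"x":0,"y":0,"z":0,"ax":0,"ay":0,"az":0},
    {"x":0,"y":0,"z":0,"ax":0,"ay":0,"az":0},
    {"x":0,"y":0,"z":0,"ax":0,"ay":0,"az":0}
  ],
  "hand": 0
}}

```text
time: 4.65
tool_pos: [0.5345, -0.3033, 0.0076]
tool_rot: [0.555, 0.439, 0.555, -0.439]
contact_force: [1.3, -0.9, -1.5]
gripper_width: 0.279
```

Emit:
{"api": "drive_tool", "payload": {
  "series": [
    {"x":0,"y":0,"z":0,"ax":0,"ay":0,"az":0},
    {"x":0,"y":0,"z":0,"ax":0,"ay":0,"az":0}
  ]
}}

```text
time: 4.82
tool_pos: [0.5345, -0.3032, 0.0076]
tool_rot: [0.555, 0.439, 0.555, -0.439]
contact_force: [0.6, -0.7, -1.3]
gripper_width: 0.271
```

Emit:
{"api": "drive_tool", "payload": {
  "series": [
    {"x":-0.5,"y":0,"z":0,"ax":0,"ay":0,"az":0},
    {"x":-1.5,"y":0,"z":0,"ax":0,"ay":0,"az":0},
    {"x":-2.5,"y":0,"z":0,"ax":-1,"ay":0,"az":0},
    {"x":-3.5,"y":0,"z":0,"ax":-2,"ay":0,"az":0},
    {"x":-4,"y":0,"z":0,"ax":-2.8,"ay":0,"az":0}
  ]
}}

```text
time: 5.23
tool_pos: [0.5357, -0.3039, 0.1119]
tool_rot: [0.606, 0.366, 0.603, -0.367]
contact_force: [-0.1, 0.2, -2.0]
gripper_width: 0.267
```

```bash
python3 -c "
from h import *
goto((.5685+.065,-.125,.05),89.3)
f=cams.grab_frame('side');crop(f,'s2',230,170,420,350,4);cv2.imwrite('pics/s2f.png',f['img'])
f=cams.grab_frame('top');crop(f,'t2',285,130,450,270,4.2)"
```

```text
shift units [ 2.47  6.78 -4.54] turn units [ 5.66  0.04 -0.03] tool z = -1 hook x tcp [ 0.5357 -0.3039  0.1119] f [-0.05  0.2  -2.03] axes [[0.0, -0.0, -1.0], [0.89, 0.46, 0.0], [0.46, -0.89, 0.0]] t 5.2333
```

View pics/s2.png

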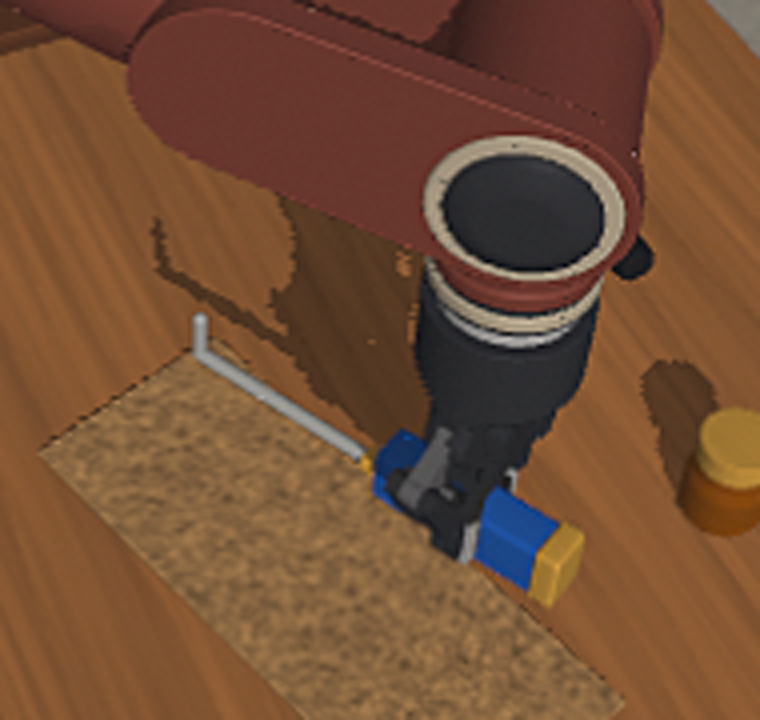

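View pics/t2.png

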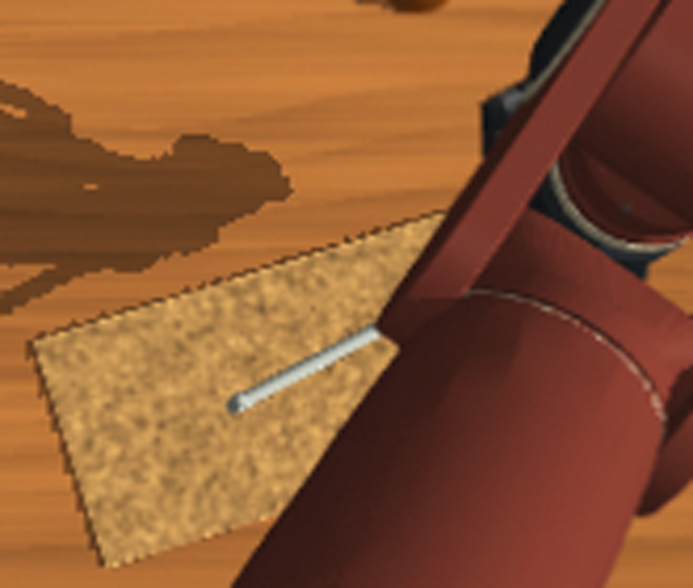

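```bash
python3 -c "
from h import *
s=cams.grab_frame('side');t=cams.grab_frame('top')
st=sensors.state();p=st['tool_pos'];d=-rot().as_matrix()[:,2]
a=(233/4.2+285-.4,402/4.2+130-.4);b=(200/4+230-.4,318/4+170-.4)
x,e=tri((t,s),(a,b));print(x,e,'rel',x-p,'len',np.linalg.norm((x-p)[:2]),'yaw',np.degrees(np.arctan2(*(x-p)[1::-1])),'toolyaw',np.degrees(np.arctan2(d[1],d[0])))
goto((.5035,-.125,.1),89.3)
"
```

```text
[ 0.45887094 -0.15544678  0.14419758] [np.float64(0.0008840796867299353), np.float64(0.0008840796867287001)] rel [-0.07524575  0.14737377  0.03674704] len 0.16547190852463906 yaw 117.04784008903727 toolyaw 117.23610773921504
shift units [ 0.3   2.17 -6.88] turn units [ 5.59 -0.    0.  ] tool z = -1 hook x tcp [ 0.5341 -0.3028  0.1075] f [ 0.11 -0.33 -2.68] axes [[-0.0, 0.0, -1.0], [0.89, 0.46, -0.0], [0.46, -0.89, -0.0]] t 5.4333
```

Tip is measured 165 mm ahead of the TCP, 37 mm up, yaw within 0.2° of the tool: straight in the grip. Moving it in front of the riser, aligned.

Emit:
{"api": "drive_tool", "payload": {
  "series": [
    {"x":0,"y":2.2,"z":-6.9,"ax":5.6,"ay":0,"az":0},
    {"x":0,"y":2.2,"z":-6.9,"ax":5.6,"ay":0,"az":0},
    {"x":0,"y":2.2,"z":-6.9,"ax":5.6,"ay":0,"az":0},
    {"x":0,"y":2.2,"z":-6.9,"ax":5.6,"ay":0,"az":0},
    {"x":0,"y":2.2,"z":-6.9,"ax":5.6,"ay":0,"az":0}
  ]
}}

```text
time: 5.85
tool_pos: [0.5008, -0.1196, 0.1044]
tool_rot: [-0.494, -0.503, -0.499, 0.504]
contact_force: [0.8, 0.5, -2.7]
gripper_width: 0.273
```

Emit:
{"api": "drive_tool", "payload": {
  "series": [
    {"x":0,"y":0,"z":0,"ax":0,"ay":0,"az":0},
    {"x":0,"y":0,"z":0,"ax":0,"ay":0,"az":0}
  ]
}}

```text
time: 6.02
tool_pos: [0.5031, -0.1238, 0.106]
tool_rot: [-0.497, -0.502, -0.498, 0.503]
contact_force: [0.7, 0.0, -1.3]
gripper_width: 0.274
```

```bash
python3 -c "
from h import *
goto((.5035,-.10,.039),89.3)
"
```

```text
shift units [ 2.68  0.01 -0.95] turn units [ 0.03 -0.    0.03] tool z = -1 hook x tcp [ 0.5031 -0.1238  0.106 ] f [ 0.75  0.02 -1.31] axes [[-0.0, 0.0, -1.0], [1.0, -0.01, -0.0], [-0.01, -1.0, -0.0]] t 6.0167
```

Emit:
{"api": "drive_tool", "payload": {
  "series": [
    {"x":1.3,"y":0,"z":0,"ax":0,"ay":0,"az":0},
    {"x":2.4,"y":0,"z":0,"ax":0,"ay":0,"az":0},
    {"x":2.7,"y":0,"z":0,"ax":0,"ay":0,"az":0},
    {"x":2.7,"y":0,"z":0,"ax":0,"ay":0,"az":0},
    {"x":2.7,"y":0,"z":0,"ax":0,"ay":0,"az":0}
  ]
}}

```text
time: 6.43
tool_pos: [0.5041, -0.1256, 0.04]
tool_rot: [-0.496, -0.503, -0.497, 0.503]
contact_force: [0.9, -0.7, -1.9]
gripper_width: 0.272
```

```bash
python3 -c "
from h import *
goto((.5035,-.05,.039),89.3)
f=cams.grab_frame('side');crop(f,'s3',180,120,370,300,4)
f=cams.grab_frame('top');crop(f,'t3',150,100,340,270,4)
"
```

```text
shift units [ 0.04 -0.06 -3.02] turn units [-0.01 -0.    0.01] tool z = -1 hook x tcp [ 0.5041 -0.1256  0.04  ] f [ 0.93 -0.74 -1.85] axes [[-0.0, 0.0, -1.0], [1.0, -0.01, -0.0], [-0.01, -1.0, -0.0]] t 6.4333
```

View pics/s3.png

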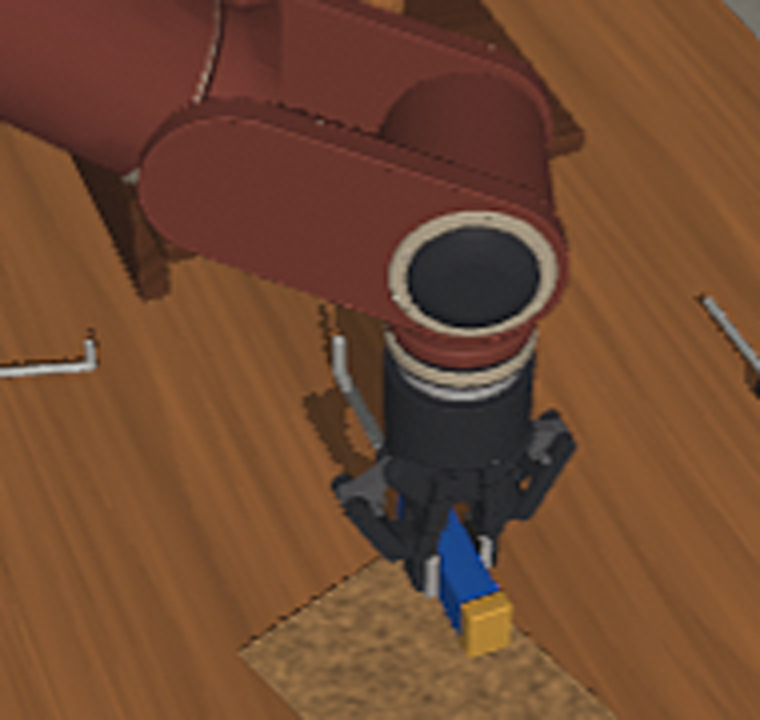

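View pics/t3.png

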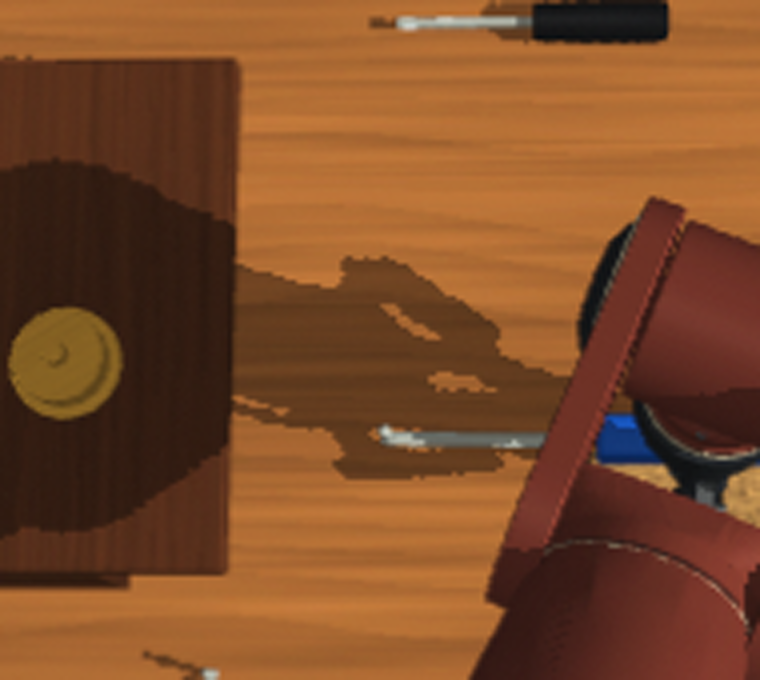

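Tip sits in front of the ledge (side (264,205), top (246,209)), aligned, below 92 mm. Reaching in at a y clear of the eye's range.

Emit:
{"api": "drive_tool", "payload": {
  "series": [
    {"x":0,"y":0,"z":-1,"ax":0,"ay":0,"az":0},
    {"x":0,"y":0,"z":-2.2,"ax":0,"ay":0,"az":0},
    {"x":0,"y":0,"z":-3.4,"ax":0,"ay":0,"az":0},
    {"x":0,"y":0,"z":-4.2,"ax":0,"ay":0,"az":0},
    {"x":0,"y":0,"z":-4.6,"ax":0,"ay":0,"az":0}
  ]
}}

```text
time: 6.95
tool_pos: [0.5068, -0.008, 0.0421]
tool_rot: [0.498, 0.503, 0.497, -0.502]
contact_force: [-0.4, -0.6, -2.9]
gripper_width: 0.271
```

Emit:
{"api": "drive_tool", "payload": {
  "series": [
    {"x":0,"y":0,"z":0,"ax":0,"ay":0,"az":0},
    {"x":0,"y":0,"z":0,"ax":0,"ay":0,"az":0},
    {"x":0,"y":0,"z":-0.15,"ax":0,"ay":0,"az":0},
    {"x":0,"y":0,"z":-0.15,"ax":0,"ay":0,"az":0}
  ]
}}

```text
time: 7.28
tool_pos: [0.5058, -0.0066, 0.0404]
tool_rot: [0.497, 0.503, 0.497, -0.503]
contact_force: [0.3, -0.9, -1.7]
gripper_width: 0.271
```

Emit:
{"api": "drive_tool", "payload": {
  "series": [
    {"x":0,"y":0,"z":-0.1,"ax":0,"ay":0,"az":0},
    {"x":0,"y":0,"z":-0.2,"ax":0,"ay":0,"az":0},
    {"x":0,"y":0,"z":-0.3,"ax":0,"ay":0,"az":0}
  ]
}}

```text
time: 7.53
tool_pos: [0.5056, 0.0014, 0.04]
tool_rot: [-0.497, -0.503, -0.497, 0.503]
contact_force: [0.8, 0.1, -3.0]
gripper_width: 0.269
```

Emit:
{"api": "drive_tool", "payload": {
  "series": [
    {"x":0,"y":0,"z":-0.1,"ax":0,"ay":0,"az":0},
    {"x":0,"y":0,"z":-0.2,"ax":0,"ay":0,"az":0}
  ]
}}

```text
time: 7.7
tool_pos: [0.5056, 0.0067, 0.04]
tool_rot: [-0.497, -0.503, -0.497, 0.503]
contact_force: [0.1, 0.6, -1.6]
gripper_width: 0.268
```

Emit:
{"api": "drive_tool", "payload": {
  "series": [
    {"x":0,"y":0,"z":-0.1,"ax":0,"ay":0,"az":0},
    {"x":0,"y":0,"z":-0.2,"ax":0,"ay":0,"az":0}
  ]
}}

```text
time: 7.87
tool_pos: [0.5057, 0.0119, 0.0401]
tool_rot: [-0.497, -0.503, -0.497, 0.503]
contact_force: [-1.2, 0.5, -2.7]
gripper_width: 0.271
```

Emit:
{"api": "drive_tool", "payload": {
  "series": [
    {"x":0,"y":0,"z":-0.1,"ax":0,"ay":0,"az":0},
    {"x":0,"y":0,"z":-0.2,"ax":0,"ay":0,"az":0}
  ]
}}

```text
time: 8.03
tool_pos: [0.5057, 0.0169, 0.0401]
tool_rot: [-0.497, -0.503, -0.497, 0.503]
contact_force: [0.1, -0.6, -2.6]
gripper_width: 0.271
```

Emit:
{"api": "drive_tool", "payload": {
  "series": [
    {"x":0,"y":0,"z":-0.1,"ax":0,"ay":0,"az":0},
    {"x":0,"y":0,"z":-0.2,"ax":0,"ay":0,"az":0}
  ]
}}

```text
time: 8.2
tool_pos: [0.5059, 0.0213, 0.0402]
tool_rot: [-0.498, -0.502, -0.497, 0.503]
contact_force: [0.5, -3.9, -2.8]
gripper_width: 0.271
```

Emit:
{"api": "drive_tool", "payload": {
  "series": [
    {"x":0,"y":0,"z":0,"ax":0,"ay":0,"az":0},
    {"x":0,"y":0,"z":0,"ax":0,"ay":0,"az":0}
  ]
}}

```text
time: 8.37
tool_pos: [0.5059, 0.0215, 0.0402]
tool_rot: [-0.497, -0.503, -0.497, 0.503]
contact_force: [-0.6, -2.2, -2.6]
gripper_width: 0.272
```

Wall felt: tip-face at riser x ≈ -46 mm, within the -30..-60 it must be. Backing off 10 mm, then sweeping along the wall for the eye.

Emit:
{"api": "drive_tool", "payload": {
  "series": [
    {"x":0,"y":0,"z":0.25,"ax":0,"ay":0,"az":0},
    {"x":0,"y":0,"z":0.45,"ax":0,"ay":0,"az":0},
    {"x":0,"y":0,"z":0.45,"ax":0,"ay":0,"az":0}
  ]
}}

```text
time: 8.62
tool_pos: [0.5057, 0.0095, 0.0401]
tool_rot: [0.497, 0.503, 0.497, -0.503]
contact_force: [0.3, 0.1, -2.7]
gripper_width: 0.275
```

Emit:
{"api": "drive_tool", "payload": {
  "series": [
    {"x":0,"y":0.1,"z":0,"ax":0,"ay":0,"az":0},
    {"x":0,"y":0.2,"z":0,"ax":0,"ay":0,"az":0},
    {"x":0,"y":0.2,"z":0,"ax":0,"ay":0,"az":0}
  ]
}}

```text
time: 8.87
tool_pos: [0.5113, 0.0102, 0.0403]
tool_rot: [0.497, 0.503, 0.497, -0.503]
contact_force: [0.3, 0.3, -2.7]
gripper_width: 0.272
```

Emit:
{"api": "drive_tool", "payload": {
  "series": [
    {"x":0,"y":0.1,"z":0,"ax":0,"ay":0,"az":0},
    {"x":0,"y":0.2,"z":0,"ax":0,"ay":0,"az":0}
  ]
}}

```text
time: 9.03
tool_pos: [0.5158, 0.0103, 0.0401]
tool_rot: [0.497, 0.503, 0.497, -0.503]
contact_force: [0.3, 0.1, -2.3]
gripper_width: 0.271
```

Emit:
{"api": "drive_tool", "payload": {
  "series": [
    {"x":0,"y":0.1,"z":0,"ax":0,"ay":0,"az":0},
    {"x":0,"y":0.2,"z":0,"ax":0,"ay":0,"az":0}
  ]
}}

```text
time: 9.2
tool_pos: [0.521, 0.0102, 0.0401]
tool_rot: [0.497, 0.503, 0.497, -0.503]
contact_force: [-1.1, -0.3, -2.7]
gripper_width: 0.27
```

Emit:
{"api": "drive_tool", "payload": {
  "series": [
    {"x":0,"y":0.1,"z":0,"ax":0,"ay":0,"az":0},
    {"x":0,"y":0.2,"z":0,"ax":0,"ay":0,"az":0}
  ]
}}

```text
time: 9.37
tool_pos: [0.526, 0.0101, 0.0401]
tool_rot: [-0.497, -0.503, -0.497, 0.503]
contact_force: [-0.5, -0.3, -2.4]
gripper_width: 0.273
```

Emit:
{"api": "drive_tool", "payload": {
  "series": [
    {"x":0,"y":0.1,"z":0,"ax":0,"ay":0,"az":0},
    {"x":0,"y":0.2,"z":0,"ax":0,"ay":0,"az":0}
  ]
}}

```text
time: 9.53
tool_pos: [0.5309, 0.0101, 0.0401]
tool_rot: [-0.497, -0.503, -0.497, 0.503]
contact_force: [-0.1, 0.5, -2.3]
gripper_width: 0.273
```

Emit:
{"api": "drive_tool", "payload": {
  "series": [
    {"x":0,"y":0.1,"z":0,"ax":0,"ay":0,"az":0},
    {"x":0,"y":0.2,"z":0,"ax":0,"ay":0,"az":0}
  ]
}}

```text
time: 9.7
tool_pos: [0.5359, 0.01, 0.0401]
tool_rot: [0.497, 0.503, 0.497, -0.503]
contact_force: [-0.2, -0.0, -2.9]
gripper_width: 0.274
```

Emit:
{"api": "drive_tool", "payload": {
  "series": [
    {"x":0,"y":0.1,"z":0,"ax":0,"ay":0,"az":0},
    {"x":0,"y":0.2,"z":0,"ax":0,"ay":0,"az":0}
  ]
}}

```text
time: 9.87
tool_pos: [0.5409, 0.0099, 0.0401]
tool_rot: [-0.497, -0.503, -0.497, 0.503]
contact_force: [0.1, -0.5, -2.9]
gripper_width: 0.271
```

Emit:
{"api": "drive_tool", "payload": {
  "series": [
    {"x":0,"y":0.1,"z":0,"ax":0,"ay":0,"az":0},
    {"x":0,"y":0.2,"z":0,"ax":0,"ay":0,"az":0}
  ]
}}

```text
time: 10.03
tool_pos: [0.5459, 0.0099, 0.0401]
tool_rot: [-0.497, -0.503, -0.497, 0.503]
contact_force: [-0.5, -0.3, -2.4]
gripper_width: 0.268
```

Emit:
{"api": "drive_tool", "payload": {
  "series": [
    {"x":0,"y":0.1,"z":0,"ax":0,"ay":0,"az":0},
    {"x":0,"y":0.2,"z":0,"ax":0,"ay":0,"az":0}
  ]
}}

```text
time: 10.2
tool_pos: [0.5509, 0.0098, 0.0401]
tool_rot: [-0.497, -0.503, -0.497, 0.503]
contact_force: [-0.3, -0.1, -2.4]
gripper_width: 0.27
```

Emit:
{"api": "drive_tool", "payload": {
  "series": [
    {"x":0,"y":0.1,"z":0,"ax":0,"ay":0,"az":0},
    {"x":0,"y":0.2,"z":0,"ax":0,"ay":0,"az":0}
  ]
}}

```text
time: 10.37
tool_pos: [0.5559, 0.0097, 0.0401]
tool_rot: [-0.497, -0.503, -0.497, 0.503]
contact_force: [0.4, 0.1, -1.2]
gripper_width: 0.271
```

Emit:
{"api": "drive_tool", "payload": {
  "series": [
    {"x":0,"y":0.1,"z":0,"ax":0,"ay":0,"az":0},
    {"x":0,"y":0.2,"z":0,"ax":0,"ay":0,"az":0}
  ]
}}

```text
time: 10.53
tool_pos: [0.5606, 0.0097, 0.04]
tool_rot: [-0.497, -0.502, -0.497, 0.503]
contact_force: [-3.0, 0.7, -1.5]
gripper_width: 0.274
```

Emit:
{"api": "drive_tool", "payload": {
  "series": [
    {"x":0,"y":0,"z":0,"ax":0,"ay":0,"az":0},
    {"x":0,"y":0.04,"z":0,"ax":0,"ay":0,"az":0}
  ]
}}

```text
time: 10.7
tool_pos: [0.5609, 0.0097, 0.0397]
tool_rot: [-0.497, -0.502, -0.498, 0.503]
contact_force: [-3.6, -0.4, -0.9]
gripper_width: 0.271
```

```bash
python3 -c "
from h import *
goto((.5605+.002-.004,.0097,.04),89.3)
print(sensors.state()['ft_torque'])"
```

```text
shift units [-0.01 -0.1   0.  ] turn units [0.02 0.   0.02] tool z = -1 hook x tcp [0.5609 0.0097 0.0397] f [-3.6  -0.41 -0.87] axes [[-0.0, -0.0, -1.0], [1.0, -0.01, -0.0], [-0.01, -1.0, 0.0]] t 10.7
[0.03163219 0.57401195 0.56314409]
```

Eye's side felt at TCP x 0.560 (moment agrees: 3.6 N × 165 mm). Eye middle → TCP x ≈ 0.580, riser y ≈ -13 mm, inside ±35. Back off, duck under, centre.

Emit:
{"api": "drive_tool", "payload": {
  "series": [
    {"x":0,"y":-0.2,"z":0,"ax":0,"ay":0,"az":0},
    {"x":0,"y":-0.3,"z":0,"ax":0,"ay":0,"az":0},
    {"x":0.5,"y":-0.3,"z":0,"ax":0,"ay":0,"az":0},
    {"x":0.97,"y":-0.3,"z":0,"ax":0,"ay":0,"az":0},
    {"x":0.97,"y":-0.3,"z":0,"ax":0,"ay":0,"az":0}
  ]
}}

```text
time: 11.12
tool_pos: [0.5516, 0.01, 0.0123]
tool_rot: [-0.495, -0.502, -0.499, 0.504]
contact_force: [-0.8, -0.1, -2.9]
gripper_width: 0.27
```

Emit:
{"api": "drive_tool", "payload": {
  "series": [
    {"x":0,"y":0,"z":0,"ax":0,"ay":0,"az":0}
  ]
}}

```text
time: 11.2
tool_pos: [0.5527, 0.0099, 0.0139]
tool_rot: [-0.496, -0.502, -0.498, 0.504]
contact_force: [-0.4, -0.2, -1.8]
gripper_width: 0.27
```

```bash
python3 -c "
from h import *
goto((.5798,.0097,.0165),89.3)"
```

```text
shift units [-0.11  1.08 -0.  ] turn units [ 0.   -0.    0.04] tool z = -1 hook x tcp [0.5527 0.0099 0.0139] f [-0.42 -0.2  -1.84] axes [[-0.0, 0.0, -1.0], [1.0, -0.01, -0.0], [-0.01, -1.0, -0.0]] t 11.2
```

Emit:
{"api": "drive_tool", "payload": {
  "series": [
    {"x":0,"y":0.4,"z":0,"ax":0,"ay":0,"az":0},
    {"x":0,"y":0.8,"z":0,"ax":0,"ay":0,"az":0},
    {"x":0,"y":1.04,"z":0,"ax":0,"ay":0,"az":0},
    {"x":0,"y":1.04,"z":0,"ax":0,"ay":0,"az":0},
    {"x":0,"y":1.04,"z":0,"ax":0,"ay":0,"az":0}
  ]
}}

```text
time: 11.62
tool_pos: [0.5812, 0.0094, 0.0164]
tool_rot: [0.497, 0.503, 0.497, -0.503]
contact_force: [-0.9, -0.0, -2.4]
gripper_width: 0.272
```

```bash
python3 -c "
from h import *
goto((.5798,.0097,.044),89.3)"
```

```text
shift units [-1.11 -0.06 -0.01] turn units [ 0.01  0.   -0.01] tool z = -1 hook x tcp [0.5812 0.0094 0.0164] f [-0.87 -0.   -2.43] axes [[0.0, -0.0, -1.0], [1.0, -0.01, 0.0], [-0.01, -1.0, 0.0]] t 11.6167
```

Emit:
{"api": "drive_tool", "payload": {
  "series": [
    {"x":-0.15,"y":-0.05,"z":0,"ax":0,"ay":0,"az":0},
    {"x":-0.3,"y":-0.05,"z":0,"ax":0,"ay":0,"az":0},
    {"x":-0.4,"y":-0.05,"z":0,"ax":0,"ay":0,"az":0}
  ]
}}

```text
time: 11.87
tool_pos: [0.5788, 0.0095, 0.0264]
tool_rot: [0.497, 0.503, 0.497, -0.503]
contact_force: [0.3, 0.1, -3.1]
gripper_width: 0.268
```

Emit:
{"api": "drive_tool", "payload": {
  "series": [
    {"x":-0.15,"y":0,"z":0,"ax":0,"ay":0,"az":0},
    {"x":-0.35,"y":0,"z":0,"ax":0,"ay":0,"az":0},
    {"x":-0.55,"y":0,"z":0,"ax":0,"ay":0,"az":0},
    {"x":-0.68,"y":0,"z":0,"ax":0,"ay":0,"az":0},
    {"x":-0.68,"y":0,"z":0,"ax":0,"ay":0,"az":0}
  ]
}}

```text
time: 12.28
tool_pos: [0.5798, 0.0094, 0.0443]
tool_rot: [0.498, 0.503, 0.496, -0.502]
contact_force: [1.2, -0.6, -1.6]
gripper_width: 0.271
```

Emit:
{"api": "drive_tool", "payload": {
  "series": [
    {"x":0,"y":0,"z":0.15,"ax":0,"ay":0,"az":0},
    {"x":0,"y":0,"z":0.3,"ax":0,"ay":0,"az":0}
  ]
}}

```text
time: 12.45
tool_pos: [0.5787, 0.0018, 0.0427]
tool_rot: [-0.497, -0.503, -0.497, 0.503]
contact_force: [0.4, -0.3, -3.2]
gripper_width: 0.274
```

Emit:
{"api": "drive_tool", "payload": {
  "series": [
    {"x":0,"y":0,"z":0.1,"ax":0,"ay":0,"az":0},
    {"x":0,"y":0,"z":0.2,"ax":0,"ay":0,"az":0}
  ]
}}

```text
time: 12.62
tool_pos: [0.5783, -0.0026, 0.0423]
tool_rot: [0.496, 0.503, 0.498, -0.503]
contact_force: [1.2, 4.4, -2.7]
gripper_width: 0.272
```

Caught: 4.4 N along the pull, about the runner friction. Drawing slowly.

Emit:
{"api": "drive_tool", "payload": {
  "series": [
    {"x":0,"y":0,"z":0.15,"ax":0,"ay":0,"az":0},
    {"x":0,"y":0,"z":0.35,"ax":0,"ay":0,"az":0},
    {"x":0,"y":0,"z":0.55,"ax":0,"ay":0,"az":0},
    {"x":0,"y":0,"z":0.75,"ax":0,"ay":0,"az":0},
    {"x":0,"y":0,"z":0.95,"ax":0,"ay":0,"az":0}
  ]
}}

```text
time: 13.03
tool_pos: [0.5783, -0.0271, 0.0427]
tool_rot: [-0.497, -0.503, -0.497, 0.503]
contact_force: [0.2, 4.0, -3.2]
gripper_width: 0.266
```

Emit:
{"api": "drive_tool", "payload": {
  "series": [
    {"x":0,"y":0,"z":0.2,"ax":0,"ay":0,"az":0},
    {"x":0,"y":0,"z":0.4,"ax":0,"ay":0,"az":0},
    {"x":0,"y":0,"z":0.6,"ax":0,"ay":0,"az":0},
    {"x":0,"y":0,"z":0.8,"ax":0,"ay":0,"az":0},
    {"x":0,"y":0,"z":1.0,"ax":0,"ay":0,"az":0}
  ]
}}

```text
time: 13.45
tool_pos: [0.5781, -0.0523, 0.0428]
tool_rot: [-0.497, -0.503, -0.497, 0.503]
contact_force: [0.1, 3.6, -3.8]
gripper_width: 0.269
```

```bash
python3 -c "
from h import *
goto((.578,-.1335,.043),89.3)
f=cams.grab_frame('side');crop(f,'s4',160,100,350,250,4)
f=cams.grab_frame('top');crop(f,'t4',150,100,340,270,4)
"
```

```text
shift units [-0.01  0.03  3.25] turn units [ 0.01 -0.    0.  ] tool z = -1 hook x tcp [ 0.5781 -0.0523  0.0428] f [ 0.1   3.6  -3.76] axes [[-0.0, 0.0, -1.0], [1.0, -0.01, -0.0], [-0.01, -1.0, -0.0]] t 13.45
```

View pics/s4.png

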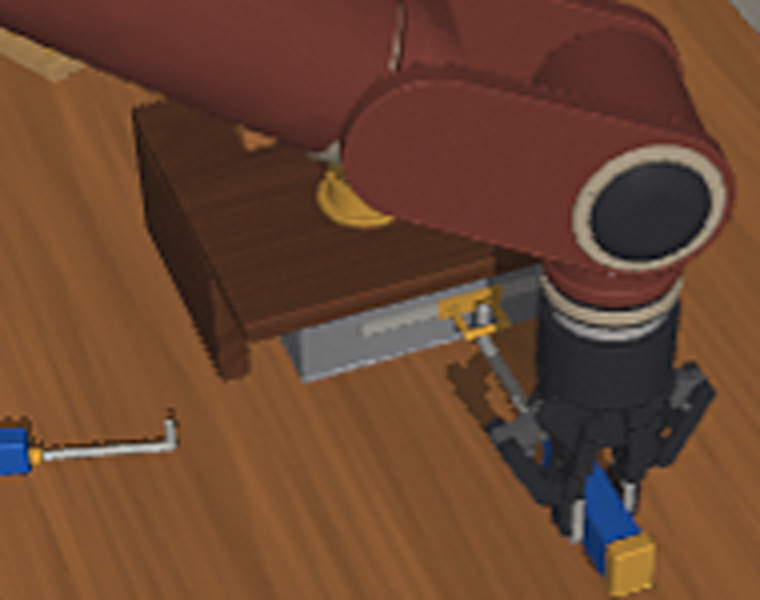

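View pics/t4.png

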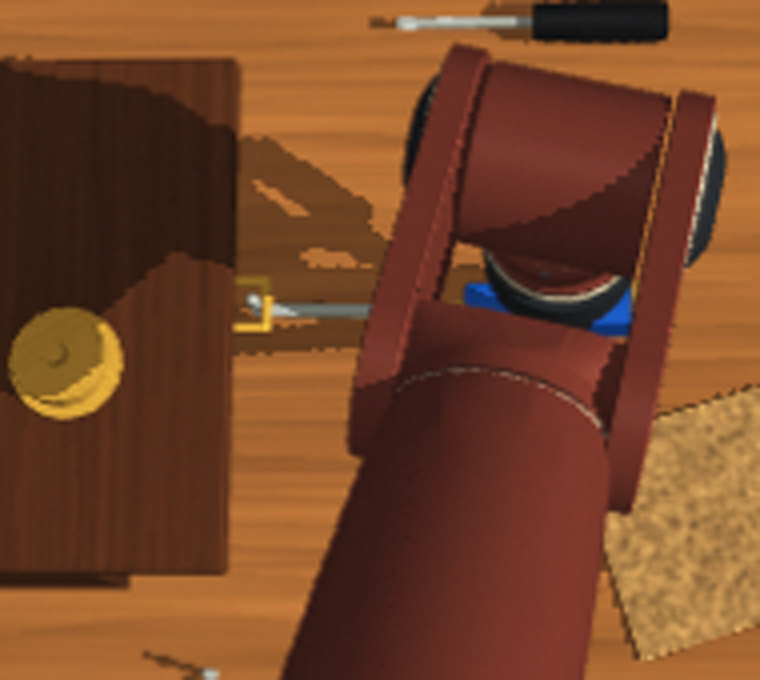

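The prong stands in the eye (top crop: eye at (213,177) full-frame; side (280,178)), tray coming straight. Continuing.

Emit:
{"api": "drive_tool", "payload": {
  "series": [
    {"x":0,"y":0,"z":0.2,"ax":0,"ay":0,"az":0},
    {"x":0,"y":0,"z":0.4,"ax":0,"ay":0,"az":0},
    {"x":0,"y":0,"z":0.6,"ax":0,"ay":0,"az":0},
    {"x":0,"y":0,"z":0.8,"ax":0,"ay":0,"az":0},
    {"x":0,"y":0,"z":1.0,"ax":0,"ay":0,"az":0}
  ]
}}

```text
time: 13.97
tool_pos: [0.5779, -0.0772, 0.0429]
tool_rot: [0.497, 0.503, 0.497, -0.503]
contact_force: [0.4, 4.4, -3.7]
gripper_width: 0.267
```

Emit:
{"api": "drive_tool", "payload": {
  "series": [
    {"x":0,"y":0,"z":0.2,"ax":0,"ay":0,"az":0},
    {"x":0,"y":0,"z":0.4,"ax":0,"ay":0,"az":0},
    {"x":0,"y":0,"z":0.6,"ax":0,"ay":0,"az":0},
    {"x":0,"y":0,"z":0.8,"ax":0,"ay":0,"az":0},
    {"x":0,"y":0,"z":1.0,"ax":0,"ay":0,"az":0}
  ]
}}

```text
time: 14.38
tool_pos: [0.5777, -0.1023, 0.0429]
tool_rot: [0.497, 0.503, 0.497, -0.503]
contact_force: [1.1, 4.1, -2.7]
gripper_width: 0.27
```

Emit:
{"api": "drive_tool", "payload": {
  "series": [
    {"x":0,"y":0,"z":0.15,"ax":0,"ay":0,"az":0},
    {"x":0,"y":0,"z":0.3,"ax":0,"ay":0,"az":0},
    {"x":0,"y":0,"z":0.4,"ax":0,"ay":0,"az":0},
    {"x":0,"y":0,"z":0.5,"ax":0,"ay":0,"az":0}
  ]
}}

```text
time: 14.72
tool_pos: [0.5775, -0.1145, 0.0429]
tool_rot: [0.497, 0.503, 0.497, -0.503]
contact_force: [0.1, 4.3, -2.5]
gripper_width: 0.272
```

Emit:
{"api": "drive_tool", "payload": {
  "series": [
    {"x":0,"y":0,"z":0.1,"ax":0,"ay":0,"az":0},
    {"x":0,"y":0,"z":0.2,"ax":0,"ay":0,"az":0},
    {"x":0,"y":0,"z":0.3,"ax":0,"ay":0,"az":0},
    {"x":0,"y":0,"z":0.4,"ax":0,"ay":0,"az":0}
  ]
}}

```text
time: 15.05
tool_pos: [0.5774, -0.1244, 0.0428]
tool_rot: [0.497, 0.503, 0.497, -0.503]
contact_force: [0.7, 4.4, -3.3]
gripper_width: 0.269
```

Emit:
{"api": "drive_tool", "payload": {
  "series": [
    {"x":0,"y":0,"z":0.08,"ax":0,"ay":0,"az":0},
    {"x":0,"y":0,"z":0.16,"ax":0,"ay":0,"az":0}
  ]
}}

```text
time: 15.22
tool_pos: [0.5774, -0.1285, 0.0429]
tool_rot: [0.497, 0.503, 0.497, -0.503]
contact_force: [1.5, 4.3, -3.8]
gripper_width: 0.274
```

Emit:
{"api": "drive_tool", "payload": {
  "series": [
    {"x":0,"y":0,"z":0.08,"ax":0,"ay":0,"az":0},
    {"x":0,"y":0,"z":0.16,"ax":0,"ay":0,"az":0}
  ]
}}

```text
time: 15.38
tool_pos: [0.5772, -0.132, 0.0428]
tool_rot: [0.497, 0.503, 0.497, -0.503]
contact_force: [1.5, 10.3, -3.1]
gripper_width: 0.271
```

Stop reached: force up to 10 N right where expected (-0.132 vs -0.134). Hold briefly, then ease off.

Emit:
{"api": "drive_tool", "payload": {
  "series": [
    {"x":0,"y":0,"z":-0.05,"ax":0,"ay":0,"az":0},
    {"x":0,"y":0,"z":-0.05,"ax":0,"ay":0,"az":0}
  ]
}}

```text
time: 15.55
tool_pos: [0.5771, -0.1315, 0.0429]
tool_rot: [-0.497, -0.502, -0.497, 0.503]
contact_force: [-0.2, 1.8, -2.4]
gripper_width: 0.269
```

```bash
python3 -c "
from h import *
goto((.578,-.125,.0165),89.3)
f=cams.grab_frame('side');crop(f,'s5',160,100,350,250,4)
f=cams.grab_frame('top');crop(f,'t5',150,100,340,270,4)
"
```

```text
shift units [ 1.06  0.03 -0.26] turn units [0.01 0.01 0.01] tool z = -1 hook x tcp [ 0.5771 -0.1315  0.0429] f [-0.19  1.85 -2.42] axes [[-0.0, -0.0, -1.0], [1.0, -0.01, -0.0], [-0.01, -1.0, 0.0]] t 15.55
```

View pics/s5.png

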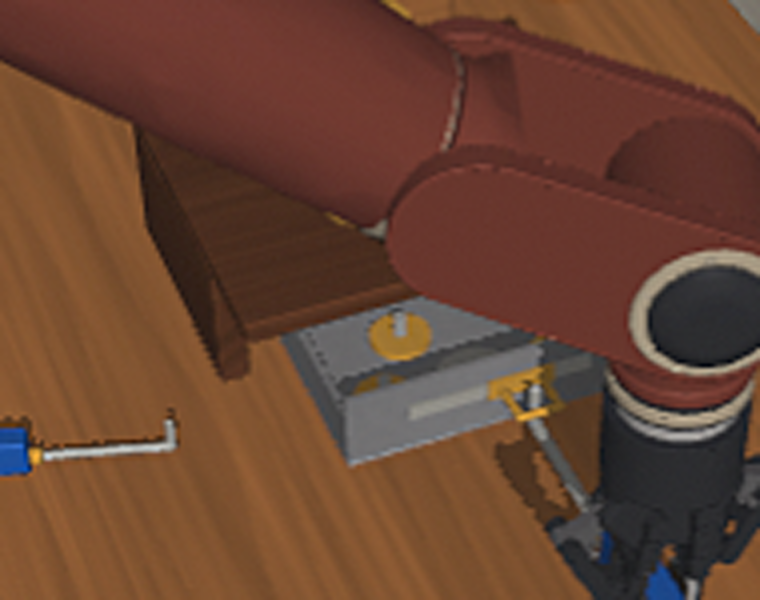

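View pics/t5.png

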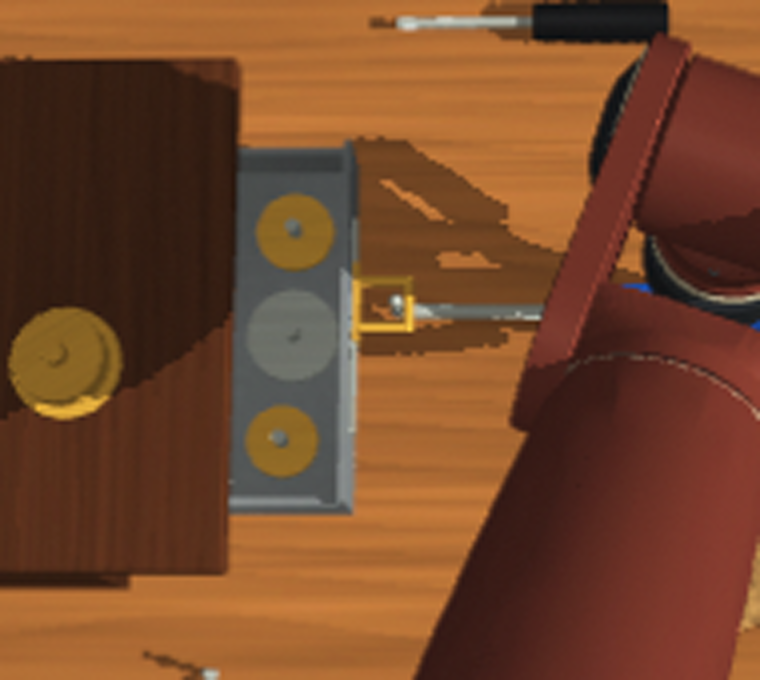

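The tray is out about 64 mm past the ledge (front wall at top col ~239), prong just inside the eye's front bar. Unhook: ease forward 6 mm, lower.

Emit:
{"api": "drive_tool", "payload": {
  "series": [
    {"x":0,"y":0,"z":-0.15,"ax":0,"ay":0,"az":0},
    {"x":0,"y":0,"z":-0.25,"ax":0,"ay":0,"az":0},
    {"x":0,"y":0,"z":-0.25,"ax":0,"ay":0,"az":0}
  ]
}}

```text
time: 15.9
tool_pos: [0.5774, -0.1246, 0.0429]
tool_rot: [-0.497, -0.503, -0.497, 0.503]
contact_force: [0.3, 0.3, -3.0]
gripper_width: 0.27
```

Emit:
{"api": "drive_tool", "payload": {
  "series": [
    {"x":0.3,"y":0,"z":0,"ax":0,"ay":0,"az":0},
    {"x":0.6,"y":0,"z":0,"ax":0,"ay":0,"az":0},
    {"x":0.9,"y":0,"z":0,"ax":0,"ay":0,"az":0},
    {"x":1.08,"y":0,"z":0,"ax":0,"ay":0,"az":0},
    {"x":1.08,"y":0,"z":0,"ax":0,"ay":0,"az":0}
  ]
}}

```text
time: 16.32
tool_pos: [0.5758, -0.1243, 0.0136]
tool_rot: [-0.496, -0.502, -0.498, 0.504]
contact_force: [-0.3, 0.8, -2.6]
gripper_width: 0.273
```

Emit:
{"api": "drive_tool", "payload": {
  "series": [
    {"x":0,"y":0,"z":0,"ax":0,"ay":0,"az":0},
    {"x":0,"y":0,"z":0,"ax":0,"ay":0,"az":0}
  ]
}}

```text
time: 16.48
tool_pos: [0.5775, -0.1248, 0.0159]
tool_rot: [0.497, 0.503, 0.497, -0.503]
contact_force: [0.6, -0.5, -3.0]
gripper_width: 0.273
```

Emit:
{"api": "drive_tool", "payload": {
  "series": [
    {"x":0,"y":0,"z":0.4,"ax":0,"ay":0,"az":0},
    {"x":0,"y":0,"z":0.9,"ax":0,"ay":0,"az":0},
    {"x":0,"y":0,"z":1.5,"ax":0,"ay":0,"az":0},
    {"x":0,"y":0,"z":2.2,"ax":0,"ay":0,"az":0},
    {"x":-0.3,"y":0,"z":3,"ax":0,"ay":0,"az":0}
  ]
}}

```text
time: 16.9
tool_pos: [0.5752, -0.2011, 0.0221]
tool_rot: [-0.496, -0.503, -0.498, 0.503]
contact_force: [0.1, 0.2, -3.7]
gripper_width: 0.269
```

```bash
python3 -c "
from h import *
goto((.5345,-.3033,.05),103.2)"
```

```text
shift units [-1.12 -1.58  4.1 ] turn units [-2.78 -0.01  0.03] tool z = -1 hook x tcp [ 0.5752 -0.2011  0.0221] f [ 0.08  0.2  -3.73] axes [[-0.0, 0.0, -1.0], [1.0, -0.01, -0.0], [-0.01, -1.0, -0.0]] t 16.9
```

Emit:
{"api": "drive_tool", "payload": {
  "series": [
    {"x":-0.6,"y":-0.4,"z":1,"ax":-0.5,"ay":0,"az":0},
    {"x":-1.1,"y":-0.8,"z":2,"ax":-1.2,"ay":0,"az":0},
    {"x":-1.1,"y":-1.2,"z":3,"ax":-2,"ay":0,"az":0},
    {"x":-1.1,"y":-1.6,"z":4.1,"ax":-2.8,"ay":0,"az":0},
    {"x":-1.1,"y":-1.6,"z":4.1,"ax":-2.8,"ay":0,"az":0}
  ]
}}

```text
time: 17.32
tool_pos: [0.5338, -0.3083, 0.0522]
tool_rot: [0.555, 0.439, 0.553, -0.44]
contact_force: [-0.2, -0.4, -2.1]
gripper_width: 0.272
```

Emit:
{"api": "drive_tool", "payload": {
  "series": [
    {"x":0,"y":0,"z":0,"ax":0,"ay":0,"az":0},
    {"x":0,"y":0,"z":0,"ax":0,"ay":0,"az":0},
    {"x":0,"y":0,"z":0,"ax":0,"ay":0,"az":0}
  ]
}}

```text
time: 17.57
tool_pos: [0.5353, -0.3016, 0.0507]
tool_rot: [0.555, 0.439, 0.555, -0.439]
contact_force: [-0.6, -0.9, -3.4]
gripper_width: 0.272
```

```bash
python3 -c "
from h import *
goto((.5345,-.3033,.0078),103.2)
f=cams.grab_frame('side');crop(f,'s6',230,200,420,380,4)
"
```

```text
shift units [ 1.72 -0.04  0.06] turn units [ 0.02 -0.    0.  ] tool z = -1 hook x tcp [ 0.5353 -0.3016  0.0507] f [-0.59 -0.86 -3.38] axes [[-0.0, 0.0, -1.0], [0.97, 0.23, -0.0], [0.23, -0.97, -0.0]] t 17.5667
```

View pics/s6.png

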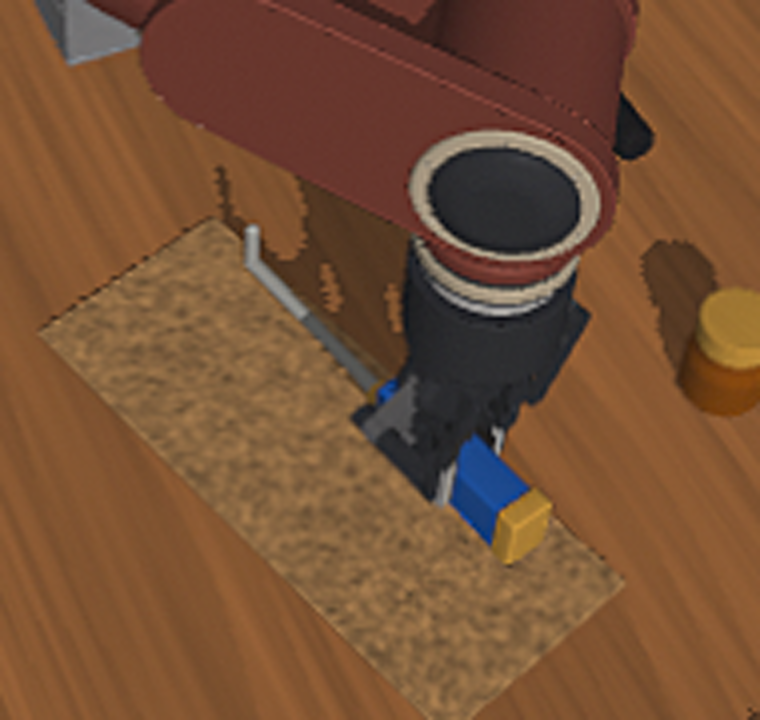

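The hook hangs level over its old place, prong up (tip side (293,258)). Lowering the 43 mm gently.

Emit:
{"api": "drive_tool", "payload": {
  "series": [
    {"x":0.5,"y":0,"z":0,"ax":0,"ay":0,"az":0},
    {"x":0.95,"y":0,"z":0,"ax":0,"ay":0,"az":0},
    {"x":1.3,"y":0,"z":0,"ax":0,"ay":0,"az":0},
    {"x":1.5,"y":0,"z":0,"ax":0,"ay":0,"az":0},
    {"x":1.5,"y":0,"z":0,"ax":0,"ay":0,"az":0}
  ]
}}

```text
time: 18.03
tool_pos: [0.5338, -0.3004, 0.0105]
tool_rot: [0.553, 0.438, 0.556, -0.439]
contact_force: [-1.0, -0.2, -2.6]
gripper_width: 0.271
```

Emit:
{"api": "drive_tool", "payload": {
  "series": [
    {"x":0.05,"y":0,"z":0,"ax":0,"ay":0,"az":0},
    {"x":0.1,"y":0,"z":0,"ax":0,"ay":0,"az":0},
    {"x":0.15,"y":0,"z":0,"ax":0,"ay":0,"az":0},
    {"x":0.15,"y":0,"z":0,"ax":0,"ay":0,"az":0}
  ]
}}

```text
time: 18.37
tool_pos: [0.5355, -0.302, 0.0099]
tool_rot: [0.555, 0.439, 0.554, -0.439]
contact_force: [-0.6, -0.7, -2.3]
gripper_width: 0.272
```

Emit:
{"api": "drive_tool", "payload": {
  "series": [
    {"x":0.05,"y":0,"z":0,"ax":0,"ay":0,"az":0},
    {"x":0.1,"y":0,"z":0,"ax":0,"ay":0,"az":0},
    {"x":0.1,"y":0,"z":0,"ax":0,"ay":0,"az":0}
  ]
}}

```text
time: 18.62
tool_pos: [0.5356, -0.3021, 0.0076]
tool_rot: [0.555, 0.439, 0.554, -0.439]
contact_force: [0.4, -0.8, -0.8]
gripper_width: 0.271
```

Emit:
{"api": "drive_tool", "payload": {
  "series": [
    {"x":0.02,"y":0,"z":0,"ax":0,"ay":0,"az":0},
    {"x":0.02,"y":0,"z":0,"ax":0,"ay":0,"az":0}
  ]
}}

```text
time: 18.78
tool_pos: [0.5356, -0.3021, 0.0076]
tool_rot: [0.555, 0.439, 0.554, -0.439]
contact_force: [-1.7, 0.5, 4.8]
gripper_width: 0.271
```

Emit:
{"api": "drive_tool", "payload": {
  "series": [
    {"x":0,"y":0,"z":0,"ax":0,"ay":0,"az":0},
    {"x":0,"y":0,"z":0,"ax":0,"ay":0,"az":0},
    {"x":0,"y":0,"z":0,"ax":0,"ay":0,"az":0},
    {"x":0,"y":0,"z":0,"ax":0,"ay":0,"az":0}
  ],
  "hand": 0.6
}}

```text
time: 19.12
tool_pos: [0.5353, -0.3018, 0.0065]
tool_rot: [0.555, 0.439, 0.555, -0.439]
contact_force: [-0.1, 0.3, 0.3]
gripper_width: 0.602
```

Emit:
{"api": "drive_tool", "payload": {
  "series": [
    {"x":-0.4,"y":0,"z":0,"ax":0,"ay":0,"az":0},
    {"x":-1,"y":0,"z":0,"ax":0,"ay":0,"az":0},
    {"x":-2,"y":0,"z":0,"ax":0,"ay":0,"az":0},
    {"x":-3.3,"y":0,"z":0,"ax":0,"ay":0,"az":0},
    {"x":-4.5,"y":0,"z":0,"ax":0,"ay":0,"az":0}
  ]
}}

```text
time: 19.53
tool_pos: [0.535, -0.3015, 0.1207]
tool_rot: [0.554, 0.439, 0.555, -0.439]
contact_force: [2.0, -0.0, 0.8]
gripper_width: 0.6
```

Emit:
{"api": "drive_tool", "payload": {
  "series": [
    {"x":-1.5,"y":-1.5,"z":0,"ax":0,"ay":0,"az":0},
    {"x":-3,"y":-3,"z":0,"ax":0,"ay":0,"az":0},
    {"x":-4,"y":-4,"z":0,"ax":0,"ay":0,"az":0},
    {"x":-4,"y":-5,"z":0,"ax":0,"ay":0,"az":0},
    {"x":-4,"y":-5,"z":0,"ax":0,"ay":0,"az":0}
  ]
}}

```text
time: 19.95
tool_pos: [0.4114, -0.3332, 0.2249]
tool_rot: [0.557, 0.438, 0.551, -0.441]
contact_force: [1.2, -0.4, -0.3]
gripper_width: 0.601
```

```bash
python3 -c "
from h import *
s=sensors.state();print(s['tool_pos'],s['contact_force'],s['gripper_width'])
f=cams.grab_frame('side');cv2.imwrite('pics/s7.png',f['img'])
f=cams.grab_frame('top');cv2.imwrite('pics/t7.png',f['img'])
"
```

```text
[ 0.41135475 -0.33324951  0.22492994] [ 1.16763639 -0.44666163 -0.31697297] 0.6008874205644217
```

View pics/s7.png

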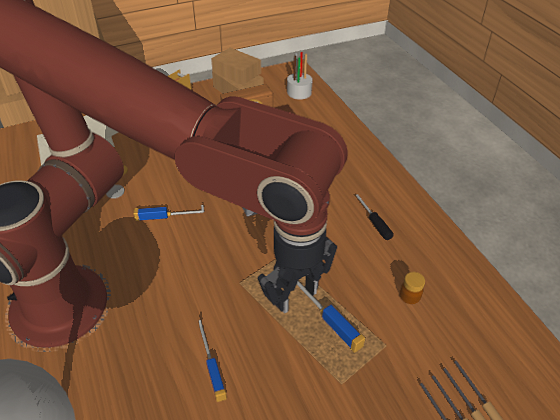

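View pics/t7.png

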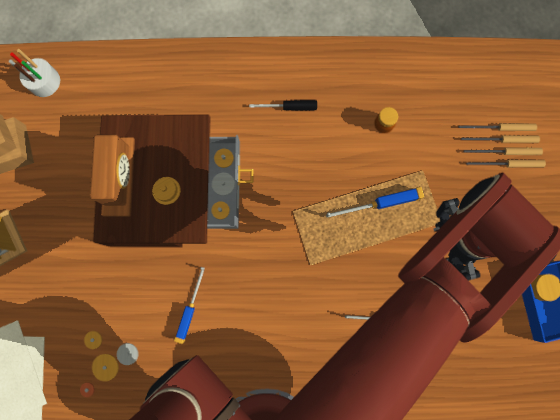

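The top view shows the hook back on the mat (tip (329,213)), tray out (front edge col ~239), and bystanders unmoved. Last numeric check before handing in.

```bash
python3 -c "
from h import *
t=cams.grab_frame('top');crop(t,'t8',195,120,265,245,4.8);crop(t,'t9',285,160,450,270,4.5)
hsv=cv2.cvtColor(t['img'],cv2.COLOR_BGR2HSV)
m=cv2.inRange(hsv,(100,120,60),(130,255,255))
for c in cv2.findContours(m,cv2.RETR_EXTERNAL,cv2.CHAIN_APPROX_NONE)[0]:
  r=cv2.minAreaRect(c)
  if abs(r[0][0]-397)<20 and abs(r[0][1]-198)<20: print('handle',r,plane(t,[r[0]],.03))
print('tray front y->riser x',plane(t,[(240,150),(240,200)],.084)[:,1]-.2356)
"
```

```text
handle ((396.46246337890625, 198.34230041503906), (11.44205379486084, 42.52552795410156), 76.60750579833984) [[ 0.5327587  -0.29818459  0.03      ]]
tray front y->riser x [-0.18485425 -0.18566631]
```

View pics/t8.png

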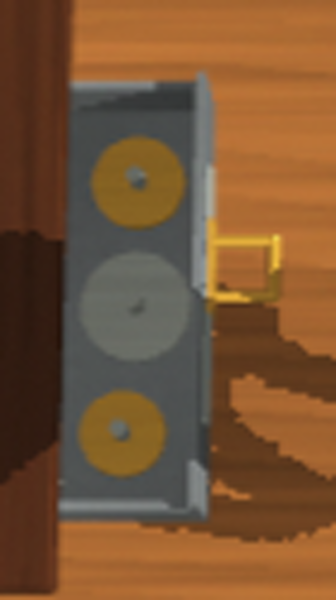

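View pics/t9.png

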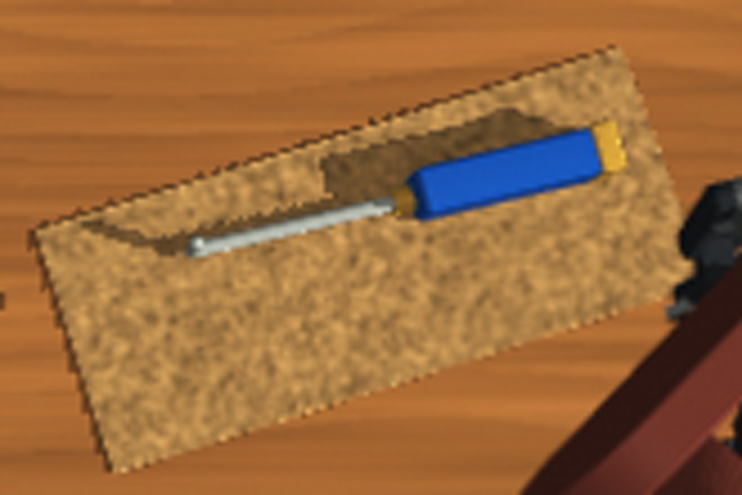

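```bash
python3 -c "
from h import *
print(workorder.job_done())"
```

```text
the job is handed in; nothing more can be done
None
```

I drew the tray out to its stop with the hook, then laid the hook flat on the mat again, prong up, and handed the job in after about 20 s. No verdict was reported.

- **Feeling for the eye:** I felt the tray's front wall at about -46 mm in the riser frame. Sweeping along it, I touched the side of the eye, which puts its middle at about y = -13 mm. Contact forces were 4 N or less.
- **Drawing:** I caught the eye from below and pulled at about 4 N, slower than 0.08 m/s. At the stop the force read 10 N, and I eased off at once.
- **Last checks:**
  - **Tray:** its front measures about -180 to -185 mm in the riser frame, good to a few millimetres.
  - **Hook:** it lies flat at its old place on the mat. The handle centre is within about 3 mm of where it started, and its shadow matches the start.
  - **Other things:** the jar, barrel and screwdriver look unmoved in the pictures. The gripper was well clear, about 0.22 m up.
- **What did not go to plan:** the first grip was about 5 mm too shallow, so I regripped before lifting. I also turned the hook the wrong way once in free air and corrected it. The two cameras disagreed by up to 7 mm on one riser corner, but the felt contacts and the stop came within 2 mm of where they should be.

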